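# Dust off incense sticks on the blower carousel and pack them

## Robot

A 6-joint arm with a two-finger parallel gripper is mounted at the origin on the work surface. World frame = base frame: x ahead of the robot, y to its left, z up, the work surface at z = 0. Lengths are in mm, angles in rad, forces in N, time in s.
With the tool pointing down it reaches from about 375 to 975 mm from the base axis. Payload 3.8 kg.
Tool frame: the origin (TCP) lies at the very end of the fingers, on their centre line; the grasp point (between the pads) lies 19 mm behind it; x points along the fingers, y is the direction in which the jaws open and shut, and the axes are right-handed (so a half turn about x gives the same grasp; the last joint's range is limited). The gripper opens to 85 mm and grips with 20 to 120 N. Pads are 22 mm wide; open, the fingers measure 114 mm over their backs; the gripper's body (76 mm by 85 mm) begins 54 mm behind the grasp point. The pads swing forward as they close: fully open they stand 13 mm farther back than shut.
Start: joints at [-1.17, 0.264, 1.604, -0, 1.274, -0.037], TCP at [286.159, -611.335, 231.28] pointing down, gripper open.
Joint ranges: [-2.63, 2.63], [-0.94, 2.18], [0.31, 2.57], [-1.31, 4.45], [0, 2.66], [-2.55, 2.55]. Speed limits (rad/s): [2.57, 2.57, 3.14, 3.14, 3.14, 3.14].

## Interface

Orientations are given as a unit quaternion [x, y, z, w].
In Python, from plant import robot gives the robot as it stands.
- The arm moves only by the tool carry_out, never from a script. Its argument "deltas" is a list that holds one entry, the list of rows, each a list of 5 numbers: the gripper's target within -1 to 1 (shut at 1, half-way at 0, fully open at -1), then the shift along the tool's x, y, z in m, then the turn about the tool's x in rad. In form: [[[gripper, tx, ty, tz, yaw], ...]]. A call has 1 to 10 rows; each row shifts and turns the commanded pose from where the row before left it, along the tool's axes as they then stand; what a row does not reach is not made up. A row lasts 1/12 s, in which the tool goes at most 41.7 mm and 7.16 degrees, less where a joint would pass 70% of its speed; a pose out of reach is approached as far as the arm can. A call with a gripper value outside its range is refused whole. The fingers move at their own pace and stop on an object; "force" is the grip in N (left out, the last holds). Time passes only in rows, so rows that do not move let the fingers close. It gives the time, the measured TCP pose, the force and the opening at its end, in the units of the state.
- robot.get_state(): the state, without advancing time (a new reading comes with each control period).
- robot.get_image(name): name is "side" or "top"; returns the picture (480x640x3 uint8, red, green, blue); there is no depth.
- robot.calibration(name): a dict with "mtx" (3x3 intrinsics, pixels), "camera_from_world" (4x4, takes a point from world to camera coordinates). Camera axes: x right, y down, z forward; pixel columns grow to the right and rows downward; lengths in mm; the calibration is good to about 2 mm. A picture is of the moment at which its call begins. calibration takes no time and is no camera call.
- robot.finish_job(): hands the job in, once; it reports no verdict.
The state is a dict: "clock": time; "joint_positions": joint angles; "qvel": joint speeds; "joint_efforts": joint torques, N m; "tool_pos": TCP position; "tool_rot": TCP orientation; "ft_force": force on the tool from outside, world axes, zero at the start; "moment": the same for the moment, N m; "grip_width": finger opening in mm.
Only numpy, scipy, OpenCV 4.12 (cv2) and the standard library are available. Lean on these libraries where they do the work, as an engineer would, in place of code of your own. Each camera call takes 0.05 s, during which the arm holds its last target. There are 200 camera calls.

## Task

Lay every wooden stick from the white board flat in its own cradle on the carousel, then turn the wheel by its knob counter-clockwise a full turn, right up to its stop, so that all of them pass the blower nozzle. Then turn the hub's lock collar clockwise to the bold locked mark, and only after that move all the sticks into the cardboard tray, lying flat in one layer. Leave the wheel at its stop and the collar locked, and do not disturb the jar and the bowl.

Things in the scene. Friction and masses are not known exactly. Their poses are not given: they have to be found in the camera images.
- stick0_mid (a point): Centre of a plain hewn pale-wood incense stick (palo santo), 86 x 20 x 20 mm (length along its x, width along y, height along z), 30 g. Starts lying on the white board; three or all four of these sticks are there, absent ones give None.
- stick1_mid (a point): Centre of a plain hewn pale-wood incense stick (palo santo), 82 x 18 x 20 mm (length along its x, width along y, height along z), 30 g. Starts lying on the white board; three or all four of these sticks are there, absent ones give None.
- stick2_mid (a point): Centre of a plain hewn pale-wood incense stick (palo santo), 84 x 22 x 20 mm (length along its x, width along y, height along z), 30 g. Starts lying on the white board; three or all four of these sticks are there, absent ones give None.
- stick3_mid (a point): Centre of a plain hewn pale-wood incense stick (palo santo), 80 x 20 x 20 mm (length along its x, width along y, height along z), 30 g. Starts lying on the white board; three or all four of these sticks are there, absent ones give None.
- cradle0 (a point): Floor point at the middle of one of the four cradles on the carousel wheel, 100 mm from the axle. x runs outward along the cradle (stick lies along x), z up. The cradle is two dark wooden ribs 6 mm high, 70 mm long, 5 mm thick with 28 mm free between them; a 6 mm lip runs round the wheel's edge, 56 mm beyond this point. Moves with the wheel. A stick lying in it has its centre 10 mm above this point.
- cradle1 (a point): Floor point at the middle of one of the four cradles on the carousel wheel, 100 mm from the axle. x runs outward along the cradle (stick lies along x), z up. The cradle is two dark wooden ribs 6 mm high, 70 mm long, 5 mm thick with 28 mm free between them; a 6 mm lip runs round the wheel's edge, 56 mm beyond this point. Moves with the wheel. A stick lying in it has its centre 10 mm above this point.
- cradle2 (a point): Floor point at the middle of one of the four cradles on the carousel wheel, 100 mm from the axle. x runs outward along the cradle (stick lies along x), z up. The cradle is two dark wooden ribs 6 mm high, 70 mm long, 5 mm thick with 28 mm free between them; a 6 mm lip runs round the wheel's edge, 56 mm beyond this point. Moves with the wheel. A stick lying in it has its centre 10 mm above this point.
- cradle3 (a point): Floor point at the middle of one of the four cradles on the carousel wheel, 100 mm from the axle. x runs outward along the cradle (stick lies along x), z up. The cradle is two dark wooden ribs 6 mm high, 70 mm long, 5 mm thick with 28 mm free between them; a 6 mm lip runs round the wheel's edge, 56 mm beyond this point. Moves with the wheel. A stick lying in it has its centre 10 mm above this point.
- axle (a point): Point on the vertical axis of the carousel, at the height of the wheel's top face (40 mm above the table). The wheel is a plywood disc 324 mm across on a round grey base of about the same width; stand and axle are fixed, at a different place and yaw each time. x points towards the small green blower (top 75 mm above the table) whose flat steel nozzle stands just beyond the rim.
- wheel (a joint): Turn of the carousel wheel in rad, growing counter-clockwise seen from above. Starts at 0 to 0.5; the end stop is at 7.0, a little over a full turn on from any start. Moderate friction (about 0.2 N m); it stays where it is left.
- knob_grip (a point): Middle of the wheel's crank knob: an upright round dark-wood grip 24 mm across and 46 mm tall (spanning 72 to 118 mm above the table), 110 mm from the axle, spinning freely on its upright pin. The fifth place on the wheel, between two cradles, each 72 degrees away from its neighbours.
- collar (a joint): Turn of the captive lock collar on the hub in rad, growing clockwise seen from above. Its pointer starts near the short thin mark (0 to 0.3, released); 1.35 is the bold black locked mark on the fixed aluminium plate under it. It can be turned past the mark, up to 1.7. Friction about 0.08 N m; it stays where it is left.
- collar_grip (a point): Centre of the collar's steel grip bar, on the wheel's axis: 50 mm long along x, 14 mm thick along y, 24 mm tall (63 to 87 mm above the table), standing on a steel ring 54 mm across; its pointer is at +x. Turns with the collar.
- tray_in (a point): Centre of the inner floor (4 mm above the table) of the shallow open cardboard packing tray: inside 292 mm along its x and 132 mm along its y, walls 4 mm thick, rim 32 mm above the table. Fixed; on the other side of the carousel from the board.
- board: White sorting board lying fixed on the table, 320 x 150 x 3 mm (x, y, z), origin at the centre of its underside. The sticks start on it; left or right of the carousel.
- jar: Bystander: closed amber glass jar, 64 mm across, 90 mm tall, origin at the centre of its underside.
- bowl: Bystander: small terracotta bowl, 72 mm across, 40 mm tall, origin at the centre of its underside.
Things that resemble listed ones, but are neither listed nor needed, are in the scene too. What is shaped like the part that bears stick0_mid but green is not meant. What is shaped like the part that bears stick3_mid but turquoise is not meant.

How it is judged:
By the outcome, as a careful person would: the job done as asked, in the order asked, and still so for the second after the job is handed in, with the robot touching nothing.
Of stick0, stick1, stick2, stick3 only 3 to 4 are there at a start; the rules pass over those that are not, and their reading is None.
At some moment in a run one of stick0, stick1, stick2, stick3 may be knocked a few centimetres aside while the robot is not near it.
Once in a run the grip may slacken for a moment while it holds something.
It also fails if it takes over 210 s, if anything falls off the work surface, if the arm or the gripper's body presses on something with over 40 N, if the wrist force passes 120 N, or if a joint passes its speed limit or range.

## Working session

There is one attempt and no reset: what is moved stays moved. The work goes in short steps, Python scripts to look and compute and a tool call to move; the robot and the scene stay as the last step left them, time stands still between calls to the robot, and variables do not carry over. Pictures are saved under pics/ and viewed, about 12 in all and at most 16, crops included, and the job is handed in when it is done.

Besides the shell and the picture viewer there is one more tool, called after "Call:" by a JSON object that holds its "method" and its "body", one argument or row to a line. carry_out: Moves the arm, as the interface text tells. Its arguments: {"type":"object","properties":{"deltas":{"type":"array","items":{"type":"array","items":{"type":"array","items":{"type":"number"}}}},"force":{"type":"number"}},"required":["deltas"]}

```bash
ls; mkdir -p pics
cat > h.py <<'E'
import numpy as np, cv2
from plant import robot
from scipy.spatial.transform import Rotation as R
def snap(n,f=None):
    im=robot.get_image(n)
    if f: cv2.imwrite('pics/'+f,cv2.cvtColor(im,cv2.COLOR_RGB2BGR))
    return im
def ray(n,u,v):
    c=robot.calibration(n);M=np.array(c['camera_from_world']);K=np.array(c['mtx'])
    o=-M[:3,:3].T@M[:3,3];d=M[:3,:3].T@np.linalg.inv(K)@np.array([u,v,1.]);return o,d/np.linalg.norm(d)
def onz(n,u,v,z):
    o,d=ray(n,u,v);return o+d*(z-o[2])/d[2]
def tri(a,b):
    (o1,d1),(o2,d2)=ray(*a),ray(*b)
    t=np.linalg.lstsq(np.c_[d1,-d2],o2-o1,rcond=None)[0]
    p,q=o1+d1*t[0],o2+d2*t[1];return (p+q)/2,np.linalg.norm(p-q)
def proj(n,p):
    c=robot.calibration(n);M=np.array(c['camera_from_world']);K=np.array(c['mtx'])
    q=K@(M[:3,:3]@np.array(p,float)+M[:3,3]);return q[:2]/q[2]
E
python3 - <<'E'
from h import *
s=robot.get_state();print(s)
for n in('top','side'):
    snap(n,n+'0.png');c=robot.calibration(n);print(np.round(c['mtx']),ray(n,320,240))
print(R.from_quat(s['tool_rot']).as_matrix().round(3))
E
```

```text
pics
{'clock': 0.0, 'joint_positions': array([-1.16987485e+00,  2.64724764e-01,  1.60537465e+00,  3.04175301e-06,
        1.27368153e+00, -3.69229070e-02]), 'qvel': array([-1.86523983e-03,  9.66055932e-04,  6.70871987e-04, -4.77733360e-04,
       -8.83196356e-05, -1.39853639e-03]), 'joint_efforts': array([ 9.24665692e-04, -5.15108299e+01, -3.67315507e+01,  2.88726305e-04,
        1.28388868e-02,  1.63816651e-05]), 'tool_pos': array([ 285.89444551, -610.66542504,  229.98079322]), 'tool_rot': array([-0.69009026, -0.15432848,  0.6903683 , -0.15280632]), 'ft_force': array([ 0.24173007,  0.49386936, -0.061808  ]), 'moment': array([ 0.05702749, -0.00571828, -0.02970226]), 'grip_width': 85.76089524586912}
[[556.   0. 317.]
 [  0. 556. 233.]
 [  0.   0.   1.]] (array([ 363.21605534,  -40.90096472, 1187.48337948]), array([ 0.11700151, -0.00282017, -0.99312773]))
[[566.   0. 327.]
 [  0. 566. 237.]
 [  0.   0.   1.]] (array([  373.48863433, -1178.3237636 ,   800.65760543]), array([ 0.09047174,  0.84130442, -0.5329369 ]))
[[-0.001  0.424 -0.906]
 [ 0.002 -0.906 -0.424]
 [-1.    -0.002 -0.   ]]
```

View pics/top0.png

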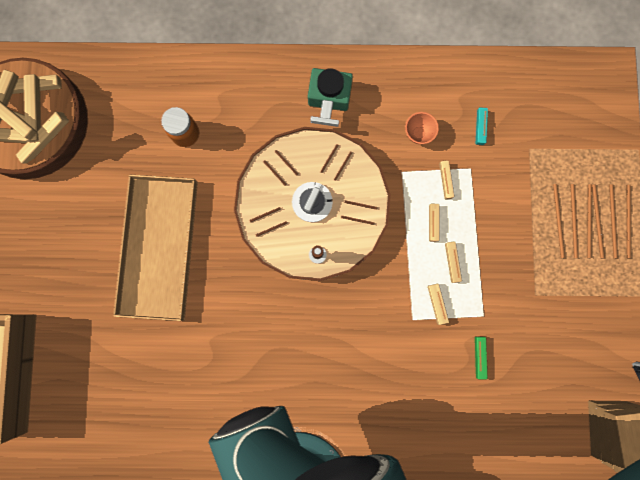

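View pics/side0.png

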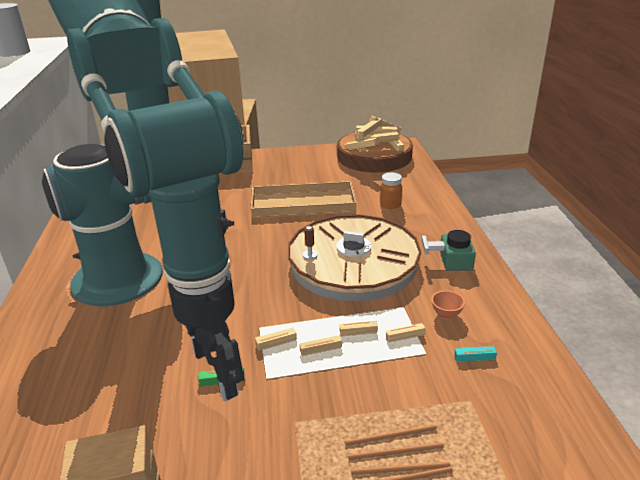

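Top view: candidates are the four pale sticks on the white board at (447,180), (435,222), (454,262) and (439,304). The lookalikes are the green bar (481,358), the turquoise bar (482,127), the stick pile in the dark bowl (30,110) and the twigs on the cork mat (595,220). I choose the four on the board. The wheel is at (315,203), the knob at (318,253), the cradle ribs at (278,168), (336,162), (360,212) and (268,221), and the tray at (157,248). The side view agrees.

```bash
cat >> h.py <<'E'
def sticks(im,n,box):
    x0,y0,x1,y1=box
    h=cv2.cvtColor(im,cv2.COLOR_RGB2HSV)
    m=((h[...,1]>60)&(h[...,2]>140)&(h[...,0]>10)&(h[...,0]<30)).astype(np.uint8)
    return m
E
python3 - <<'E'
from h import *
t=snap('top');s=snap('side')
for p in [(447,180),(435,222),(460,200),(440,262),(325,100),(315,240),(400,300)]: print(p,cv2.cvtColor(t,cv2.COLOR_RGB2HSV)[p[1],p[0]])
# board corners from white
for n,im in(('top',t),('side',s)):
    h=cv2.cvtColor(im,cv2.COLOR_RGB2HSV)
    w=((h[...,1]<35)&(h[...,2]>190)).astype(np.uint8)
    k,l,st,c=cv2.connectedComponentsWithStats(w);i=1+np.argmax(st[1:,4]*((c[1:,0]>250)&(c[1:,0]<500)&(c[1:,1]>150)));print(n,st[i])
    pts=np.argwhere(l==i)[:,::-1].astype(np.int32);hull=cv2.convexHull(pts)
    q=np.zeros_like(w);cv2.fillConvexPoly(q,hull,1)
    st_=q&(h[...,1]>50).astype(np.uint8)
    cs,_=cv2.findContours(st_,cv2.RETR_EXTERNAL,cv2.CHAIN_APPROX_NONE)
    for c in cs:
        if cv2.contourArea(c)>80:
            r=cv2.minAreaRect(c);b=cv2.boxPoints(r);print(n,cv2.contourArea(c),r)
            if n=='top': 
                P=np.array([onz(n,*p,23)[:2] for p in b]);print(P.mean(0).round(),[np.linalg.norm(P[i]-P[i-1]).round(1) for i in (1,2)],np.degrees(np.arctan2(*(P[1]-P[0])[::-1])).round(),np.degrees(np.arctan2(*(P[2]-P[1])[::-1])).round())
# ellipses/blobs wheel
h=cv2.cvtColor(t,cv2.COLOR_RGB2HSV)
for nm,uv,z in [('wheel',(314,203),40),('knobtop',(318,253),118),('collar',(314,200),87)]: print(nm,onz('top',*uv,z).round())
crop=np.vstack([cv2.resize(t[120:290,225:400],None,fx=4,fy=4,interpolation=2)[:,:,::-1]]);cv2.imwrite('pics/c1.png',crop[:600])
E
```

```text
(447, 180) [ 19 111 241]
(435, 222) [ 20 108 241]
(460, 200) [ 30  10 255]
(440, 262) [ 28  12 251]
(325, 100) [ 47  12 151]
(315, 240) [ 19  94 244]
(400, 300) [ 13 154 196]
top [ 402  169   81  151 7290]
top 393.5 ((437.264892578125, 301.874267578125), (37.671958923339844, 13.108333587646484), 73.1416015625)
[ 373. -289.] [np.float64(27.5), np.float64(77.2)] -73.0 -164.0
top 419.0 ((452.98175048828125, 261.9868469238281), (41.43227767944336, 11.369195938110352), 80.83765411376953)
[ 457. -323.] [np.float64(24.1), np.float64(86.6)] -80.0 -172.0
top 372.0 ((434.0, 222.0), (38.0, 10.0), 90.0)
[ 541. -285.] [np.float64(21.2), np.float64(81.3)] -89.0 179.0
top 276.0 ((447.5, 184.0), (30.0, 15.0), 90.0)
[ 623. -315.] [np.float64(32.1), np.float64(65.4)] -89.0 179.0
side [ 260  308  166   71 4731]
side 435.0 ((278.13458251953125, 339.326904296875), (15.96245288848877, 37.80119705200195), 74.74488067626953)
side 318.0 ((401.2980041503906, 333.1123046875), (12.955221176147461, 31.756092071533203), 80.90972137451172)
side 918.5 ((337.8343200683594, 336.4023742675781), (21.230770111083984, 82.30769348144531), 67.38013458251953)
wheel [576. -31.  40.]
knobtop [464. -40. 118.]
collar [574. -31.  87.]
```

View pics/c1.png

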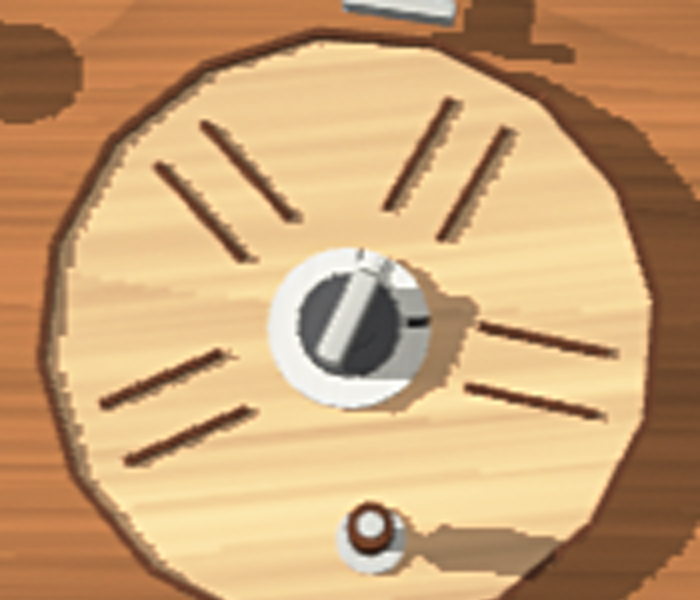

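Crop: the aluminium plate is centred at (348,328). The collar pointer is at (375,270), near the thin mark at (360,255), and the bold mark is at (418,321), clockwise of it. The knob is at (370,525), and the rib pairs are clear.

```bash
cat >> h.py <<'E'
def stickmask(im):
    h=cv2.cvtColor(im,cv2.COLOR_RGB2HSV)
    m=((h[...,0]>=16)&(h[...,0]<28)&(h[...,1]>45)&(h[...,1]<145)&(h[...,2]>150)).astype(np.uint8)
    return m
def find(im,n,box,z=23,amin=120):
    m=stickmask(im);k=np.zeros_like(m);x0,y0,x1,y1=box;k[y0:y1,x0:x1]=m[y0:y1,x0:x1]
    out=[]
    for c in cv2.findContours(k,cv2.RETR_EXTERNAL,cv2.CHAIN_APPROX_NONE)[0]:
        if cv2.contourArea(c)<amin: continue
        P=np.array([onz(n,*p[0],z)[:2] for p in c],np.float32)
        (cx,cy),(w,h),a=cv2.minAreaRect(P)
        if w<h: a+=90;w,h=h,w
        a=(a+90)%180-90
        out.append((round(cx,1),round(cy,1),round(w,1),round(h,1),round(a,1),cv2.minAreaRect(c)[0]))
    return sorted(out)
E
python3 - <<'E'
from h import *
t=snap('top');s=snap('side')
T=find(t,'top',(398,150,490,335));S=find(s,'side',(240,300,440,385))
for r in T:print(r)
for r in S:print(r)
for a in T:
  for b in S:
    p,e=tri(('top',*a[5]),('side',*b[5]))
    if e<8: print(p.round(1),round(e,1))
f=lambda x,y:((x+.5)/4-.5+225,(y+.5)/4-.5+120)
W=lambda x,y,z:onz('top',*f(x,y),z)[:2]
prs=[((204,124),(295,217),(158,166),(247,260)),((453,102),(388,208),(508,132),(442,238)),((482,326),(615,354),(468,388),(603,415)),((103,404),(228,353),(128,462),(252,410))]
C=[]
for p in prs:
    q=np.array([W(*a,46) for a in p]);C.append(q.mean(0))
C=np.array(C);
kn=W(370,527,118)
# axle fit: cradle radius 100 equal
from scipy.optimize import least_squares
r=least_squares(lambda v:np.hypot(*(C-v).T)-100,[576,-31]);ax=r.x;print('ax',ax,r.fun)
d=C-ax;print(C.round(1),np.degrees(np.arctan2(d[:,1],d[:,0])).round(1));d=kn-ax;print('kn',kn,np.hypot(*d),np.degrees(np.arctan2(*d[::-1])))
print('plate',W(348,328,52),'bar',W(335,352,87),W(372,282,87),'ptr',W(378,268,63))
# wheel disc
h=cv2.cvtColor(t,cv2.COLOR_RGB2HSV)
m=np.zeros(h.shape[:2],np.uint8);m[125:285,230:395]=stickmask(t)[125:285,230:395]
c=max(cv2.findContours(m,0,1)[0],key=cv2.contourArea);(u,v),rr,_=cv2.fitEllipse(cv2.convexHull(c));print('disc',u,v,onz('top',u,v,42),rr)
# tray top
tr=[(129,177),(196,179),(182,320),(115,317)]
print('tray rim corners',[onz('top',*p,32)[:2].round() for p in tr])
E
```

```text
(369.7, -289.8, 83.9, 25.6, 14.0, (437.7137145996094, 303.67633056640625))
(457.3, -323.0, 86.1, 24.2, 8.2, (452.8108215332031, 261.8648681640625))
(541.1, -285.1, 81.5, 21.2, -0.9, (434.0, 222.0))
(633.1, -313.3, 83.0, 22.5, 7.5, (446.46240234375, 179.5057830810547))
(370.9, -297.6, 83.7, 30.8, 6.4, (275.4343566894531, 335.6436462402344))
(458.6, -329.8, 87.2, 17.6, 7.5, (319.9422912597656, 341.7115478515625))
(542.0, -291.5, 79.8, 18.9, -0.5, (357.89752197265625, 324.8729553222656))
(633.9, -323.2, 85.5, 26.2, 10.7, (405.294189453125, 330.1764831542969))
[ 370.2 -291.1   17. ] 1.1
[ 458.  -324.3   17.8] 1.3
[ 542.6 -286.2   18.1] 1.5
[ 636.1 -315.2   15.6] 2.5
ax [576.31325085 -28.91511037] [ 0.38825986 -0.53188355  0.08908955 -0.47723322]
[[ 650.3   39. ]
 [ 663.1  -77.5]
 [ 556.5 -127. ]
 [ 535.5   61.9]] [  42.6  -29.3 -101.4  114.2]
kn [467.05187927 -38.58665414] 109.68858681909298 -174.94150487300305
plate [576.9383103  -26.04068517] bar [558.05713135 -20.1102412 ] [594.00528689 -38.33181597] ptr [606.41432481 -41.29671214]
disc 312.2519836425781 203.55490112304688 [574.73370045 -27.26546359  42.        ] (146.77215576171875, 149.3990478515625)
tray rim corners [array([630., 363.]), array([627., 220.]), array([331., 238.]), array([336., 376.])]
```

```bash
cat >> h.py <<'E'
def pose(s=None):
    s=s or robot.get_state();M=R.from_quat(s['tool_rot']).as_matrix()
    return np.r_[s['tool_pos'],np.arctan2(M[1,1],M[0,1])]
def plan(wps,step=36,start=None):
    """wps: (x,y,z,jaw_deg|None,grip[,hold]) -> prints rows in calls of 10"""
    p=pose() if start is None else np.array(start,float);rows=[]
    for w in wps:
        x,y,z,a,g=w[:5];hold=w[5] if len(w)>5 else 0;st=w[6] if len(w)>6 else step
        a=p[3] if a is None else np.radians(a)
        da0=a-p[3]
        n=int(max(1,np.ceil(np.linalg.norm(np.array([x,y,z])-p[:3])/st-.02),np.ceil(abs(da0)/.12-.02)));s=p.copy();tgt=np.array([x,y,z,s[3]+da0])
        for i in range(1,n+1):
            q=s+(tgt-s)*i/n;d=q[:3]-p[:3];c,sn=np.cos(p[3]),np.sin(p[3])
            t=np.round([-d[2],c*d[0]+sn*d[1],sn*d[0]-c*d[1]])+0.;yaw=round(-(q[3]-p[3]),2)+0.
            rows.append([g,*(t/1000).round(3).tolist(),yaw])
            p[:3]+=[c*t[1]+sn*t[2],sn*t[1]-c*t[2],-t[0]];p[3]-=yaw
        rows+=[[g,0,0,0,0]]*hold
    for i in range(0,len(rows),10): print(str([rows[i:i+10]]).replace(' ','').replace('0.0,','0,').replace('0.0]','0]'))
    print('end',p[:3].round(1),np.degrees(p[3]).round(1))
E
python3 - <<'E'
from h import *
plan([(457,-324,90,-82,-.4,2),(457,-324,12,-82,-.4,2)])
E
```

```text
[[[-0.4,0.013,-0.017,-0.025,np.float64(0.03)],[-0.4,0.013,-0.018,-0.025,np.float64(0.02)],[-0.4,0.012,-0.018,-0.024,np.float64(0.03)],[-0.4,0.013,-0.019,-0.024,np.float64(0.03)],[-0.4,0.013,-0.02,-0.023,np.float64(0.03)],[-0.4,0.013,-0.02,-0.022,np.float64(0.02)],[-0.4,0.013,-0.021,-0.022,np.float64(0.03)],[-0.4,0.012,-0.022,-0.022,np.float64(0.03)],[-0.4,0.013,-0.022,-0.021,np.float64(0.02)],[-0.4,0.013,-0.022,-0.02,np.float64(0.03)]]]
[[[-0.4,0.013,-0.023,-0.02,np.float64(0.03)],[-0.4,0,0,0,0],[-0.4,0,0,0,0],[-0.4,0.026,0,0,np.float64(0.0)],[-0.4,0.026,0,0,np.float64(0.0)],[-0.4,0.026,0,0,np.float64(0.0)],[-0.4,0,0,0,0],[-0.4,0,0,0,0]]]
end [ 457.3 -324.3   11.8] -82.1
```

Call:
{"method": "carry_out", "body": {
  "deltas": [
    [[-0.4,0.013,-0.017,-0.025,0.03],[-0.4,0.013,-0.018,-0.025,0.02],[-0.4,0.012,-0.018,-0.024,0.03],[-0.4,0.013,-0.019,-0.024,0.03],[-0.4,0.013,-0.02,-0.023,0.03],[-0.4,0.013,-0.02,-0.022,0.02],[-0.4,0.013,-0.021,-0.022,0.03],[-0.4,0.012,-0.022,-0.022,0.03],[-0.4,0.013,-0.022,-0.021,0.02],[-0.4,0.013,-0.022,-0.02,0.03]]
  ],
  "force": 40
}}

```text
clock: 1.13
tool_pos: [442.2, -349.3, 103.0]
tool_rot: [0.705, 0.059, -0.704, 0.059]
ft_force: [0.5, -0.5, 0.3]
grip_width: 59.5
```

Call:
{"method": "carry_out", "body": {
  "deltas": [
    [[-0.4,0.013,-0.023,-0.02,0.03],[-0.4,0,0,0,0],[-0.4,0,0,0,0]]
  ]
}}

```text
clock: 1.38
tool_pos: [457.3, -322.7, 89.2]
tool_rot: [-0.705, -0.05, 0.706, -0.049]
ft_force: [0.4, -0.2, 0.1]
grip_width: 60.0
```

```bash
sed -i 's/yaw=round(-(q\[3\]-p\[3\]),2)+0./yaw=float(round(-(q[3]-p[3]),2)+0.)/' h.py
python3 - <<'E'
from h import *
p=pose();print(p.round(2),robot.get_state()['grip_width'],robot.get_state()['joint_positions'].round(2))
t=snap('top');s=snap('side')
cv2.imwrite('pics/v1.png',np.hstack([cv2.resize(t[150:340,390:500],None,fx=3,fy=3),cv2.resize(s[200:390,220:440],None,fx=2,fy=3)[:, :]])[:,:,::-1])
S=find(s,'side',(240,300,440,385));[print(r) for r in S]
E
```

```text
[ 457.31 -322.69   89.23   -1.43] 59.966526266261425 [-0.66  0.18  1.99 -0.    0.98  0.77]
(370.9, -296.5, 83.8, 30.5, 4.6, (275.382568359375, 335.2757873535156))
(458.6, -329.5, 87.2, 18.1, 7.5, (319.923095703125, 341.6153869628906))
(541.5, -291.4, 80.8, 19.8, -0.1, (357.7698669433594, 324.813720703125))
(635.4, -319.7, 81.5, 17.1, 8.0, (405.0208435058594, 329.0998229980469))
```

View pics/v1.png

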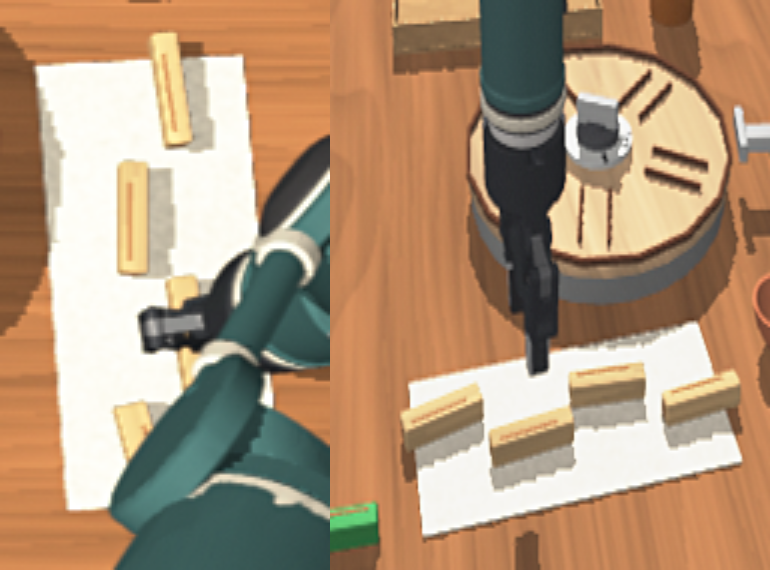

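The gripper stands above stick B with all four sticks unmoved. I go down, grip and lift.

Call:
{"method": "carry_out", "body": {
  "deltas": [
    [[-0.4,0.03,0,0,0],[-0.4,0.03,0,0,0],[-0.4,0.017,0,0,0],[1,0,0,0,0],[1,0,0,0,0],[1,0,0,0,0],[1,0,0,0,0],[1,0,0,0,0],[1,0,0,0,0]]
  ],
  "force": 40
}}

```text
clock: 2.23
tool_pos: [458.8, -326.1, 15.4]
tool_rot: [0.706, 0.048, -0.704, 0.05]
ft_force: [-1.0, -1.6, 4.9]
grip_width: 18.7
```

Call:
{"method": "carry_out", "body": {
  "deltas": [
    [[1,-0.02,0,0,0],[1,-0.036,0,0,0],[1,-0.036,0,0,0],[1,-0.036,0,0,0],[1,0,0,0,0]]
  ]
}}

```text
clock: 2.65
tool_pos: [462.2, -328.0, 150.6]
tool_rot: [0.709, 0.045, -0.701, 0.052]
ft_force: [1.7, -1.4, 1.3]
grip_width: 18.5
```

Run:
```python
from h import *
p=pose();print(p.round(2))
import json
open('cr.json','w').write('')
ax=np.array([576.4,-29]);
for a in (114.2,42.4,-29.4,-101.5): print(a,(ax+100*np.array([np.cos(np.radians(a)),np.sin(np.radians(a))])).round(1))
plan([(535.4,62,140,24.3,1),(535.4,62,75,24.3,1,1)])
```

```text
[ 462.18 -328.04  150.65   -1.43]
114.2 [535.4  62.2]
42.4 [650.2  38.4]
-29.4 [663.5 -78.1]
-101.5 [ 556.5 -127. ]
[[[1,0.001,-0.024,-0.008,-0.12],[1,0,-0.022,-0.01,-0.11],[1,0.001,-0.021,-0.014,-0.12],[1,0.001,-0.019,-0.015,-0.11],[1,0,-0.018,-0.018,-0.12],[1,0.001,-0.015,-0.019,-0.12],[1,0.001,-0.013,-0.021,-0.11],[1,0,-0.011,-0.023,-0.12],[1,0.001,-0.008,-0.023,-0.11],[1,0.001,-0.005,-0.025,-0.12]]]
[[[1,0,-0.002,-0.024,-0.12],[1,0.001,0.001,-0.025,-0.11],[1,0.001,0.004,-0.025,-0.12],[1,0,0.006,-0.024,-0.11],[1,0.001,0.009,-0.023,-0.12],[1,0.001,0.012,-0.022,-0.12],[1,0.032,0,0,0],[1,0.033,0,0,0],[1,0,0,0,0]]]
end [535.7  62.6  74.6] 24.5
```

Call:
{"method": "carry_out", "body": {
  "deltas": [
    [[1,0,0,0,0],[1,0,0,0,0],[1,0,0,0,0]]
  ]
}}

```text
clock: 2.9
tool_pos: [456.3, -323.6, 139.7]
tool_rot: [-0.705, -0.049, 0.706, -0.048]
ft_force: [-0.1, -0.0, -0.6]
grip_width: 18.3
```

Run:
```python
from h import *
p=pose();s=robot.get_state();print(p.round(2),R.from_quat(s['tool_rot']).as_matrix()[:,0].round(4),s['ft_force'],s['joint_positions'].round(3))
plan([(535.4,62,140,24.3,1),(535.4,62,75,24.3,1,3)])
```

```text
[ 456.3  -323.6   139.72   -1.43] [-0.0023  0.0018 -1.    ] [-0.12176908 -0.01837947 -0.63972836] [-0.661  0.124  1.946  0.     1.074  0.771]
[[[1,0,-0.023,-0.008,-0.12],[1,0,-0.022,-0.011,-0.11],[1,0,-0.021,-0.013,-0.12],[1,0,-0.019,-0.016,-0.11],[1,0,-0.017,-0.018,-0.12],[1,0,-0.015,-0.019,-0.12],[1,0,-0.012,-0.022,-0.11],[1,0,-0.01,-0.022,-0.12],[1,0,-0.008,-0.024,-0.11],[1,0,-0.004,-0.024,-0.12]]]
[[[1,0,-0.002,-0.024,-0.12],[1,0,0.001,-0.025,-0.11],[1,0,0.004,-0.024,-0.12],[1,0,0.007,-0.024,-0.11],[1,0,0.009,-0.023,-0.12],[1,0,0.012,-0.021,-0.12],[1,0.032,0,0,0],[1,0.033,0,0,0],[1,0,0,0,0],[1,0,0,0,0]]]
[[[1,0,0,0,0]]]
end [535.3  62.   74.7] 24.5
```

Call:
{"method": "carry_out", "body": {
  "deltas": [
    [[1,0,-0.023,-0.008,-0.12],[1,0,-0.022,-0.011,-0.11],[1,0,-0.021,-0.013,-0.12],[1,0,-0.019,-0.016,-0.11],[1,0,-0.017,-0.018,-0.12],[1,0,-0.015,-0.019,-0.12],[1,0,-0.012,-0.022,-0.11],[1,0,-0.01,-0.022,-0.12],[1,0,-0.008,-0.024,-0.11],[1,0,-0.004,-0.024,-0.12]]
  ]
}}

```text
clock: 3.73
tool_pos: [505.6, -81.7, 138.9]
tool_rot: [-0.561, -0.43, 0.563, -0.428]
ft_force: [-0.2, 0.3, -0.8]
grip_width: 18.6
```

Call:
{"method": "carry_out", "body": {
  "deltas": [
    [[1,0,-0.002,-0.024,-0.12],[1,0,0.001,-0.025,-0.11],[1,0,0.004,-0.024,-0.12],[1,0,0.007,-0.024,-0.11],[1,0,0.009,-0.023,-0.12],[1,0,0.012,-0.021,-0.12],[1,0.032,0,0,0],[1,0.033,0,0,0],[1,0,0,0,0],[1,0,0,0,0]]
  ]
}}

```text
clock: 4.57
tool_pos: [532.5, 60.9, 72.6]
tool_rot: [0.381, 0.597, -0.385, 0.592]
ft_force: [0.1, -0.2, -0.4]
grip_width: 18.8
```

Call:
{"method": "carry_out", "body": {
  "deltas": [
    [[1,0,0,0,0],[1,0,0,0,0]]
  ]
}}

```text
clock: 4.73
tool_pos: [537.7, 60.8, 77.8]
tool_rot: [0.383, 0.594, -0.382, 0.595]
ft_force: [0.4, -0.9, 0.3]
grip_width: 18.5
```

Run:
```python
from h import *
p=pose();print(p[:3].round(1),np.degrees(p[3]))
t=snap('top');s=snap('side')
cv2.imwrite('pics/v2.png',np.hstack([cv2.resize(t[120:290,225:400],None,fx=2.3,fy=3),cv2.resize(s[190:310,270:430],None,fx=2.4,fy=4.25)])[:,:,::-1])
```

```text
[537.7  60.8  77.8] 24.433855743411105
```

View pics/v2.png

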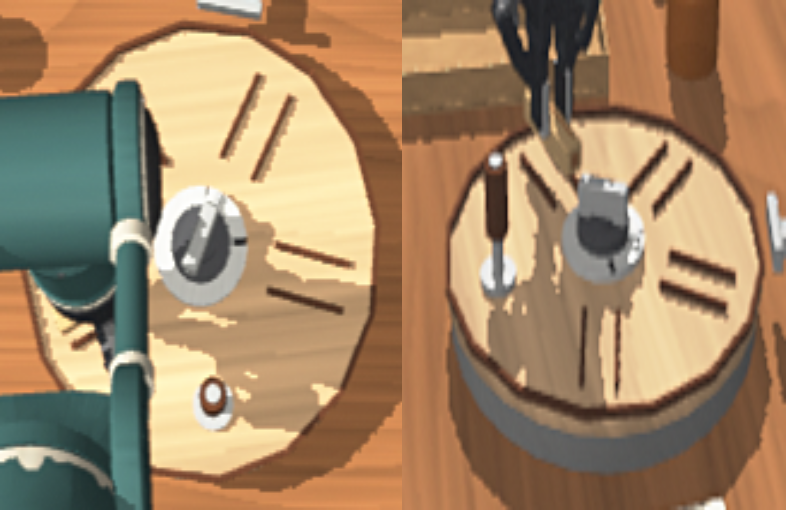

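The stick hangs along the cradle at the upper left of the wheel. I lower it slowly.

Call:
{"method": "carry_out", "body": {
  "deltas": [
    [[1,0.008,0,0,0],[1,0.008,0,0,0],[1,0.007,0,0,0],[1,0,0,0,0],[1,0,0,0,0],[1,0,0,0,0],[1,0,0,0,0]]
  ]
}}

```text
clock: 5.42
tool_pos: [536.0, 61.0, 52.8]
tool_rot: [0.383, 0.595, -0.383, 0.594]
ft_force: [0.5, 0.3, -0.2]
grip_width: 18.3
```

Call:
{"method": "carry_out", "body": {
  "deltas": [
    [[1,0.002,0,0,0],[1,0,0,0,0],[1,0,0,0,0]]
  ]
}}

```text
clock: 5.67
tool_pos: [537.2, 61.3, 52.4]
tool_rot: [0.383, 0.594, -0.382, 0.595]
ft_force: [-1.7, 0.9, 6.1]
grip_width: 18.6
```

Call:
{"method": "carry_out", "body": {
  "deltas": [
    [[0.1,0,0,0,0],[0.1,0,0,0,0],[0.1,0,0,0,0],[0.1,0,0,0,0],[0.1,-0.02,0,0,0],[0.1,-0.03,0,0,0],[-0.2,-0.03,0,0,0],[-0.4,-0.01,0,0,0]]
  ]
}}

```text
clock: 6.33
tool_pos: [539.2, 61.2, 145.6]
tool_rot: [0.384, 0.593, -0.381, 0.596]
ft_force: [0.9, 0.3, 0.1]
grip_width: 59.7
```

Run:
```python
from h import *
p=pose();print(p.round(2))
plan([(541.5,-286,110,-90,-.4),(541.5,-286,40,-90,-.4),(541.5,-286,12,-90,-.4,3)])
```

```text
[5.3917e+02 6.1170e+01 1.4564e+02 4.3000e-01]
[[[-0.4,0.002,-0.008,0.019,0.12],[-0.4,0.002,-0.006,0.019,0.12],[-0.4,0.002,-0.004,0.02,0.11],[-0.4,0.002,-0.001,0.021,0.12],[-0.4,0.002,0.001,0.02,0.12],[-0.4,0.003,0.003,0.02,0.12],[-0.4,0.002,0.006,0.02,0.11],[-0.4,0.002,0.008,0.019,0.12],[-0.4,0.002,0.01,0.017,0.12],[-0.4,0.002,0.012,0.017,0.12]]]
[[[-0.4,0.002,0.014,0.015,0.11],[-0.4,0.002,0.016,0.013,0.12],[-0.4,0.002,0.017,0.011,0.12],[-0.4,0.002,0.018,0.009,0.12],[-0.4,0.002,0.019,0.007,0.11],[-0.4,0.003,0.02,0.005,0.12],[-0.4,0.002,0.021,0.002,0.12],[-0.4,0.035,0,0,0],[-0.4,0.035,0,0,0],[-0.4,0.028,0,0,0]]]
[[[-0.4,0,0,0,0],[-0.4,0,0,0,0],[-0.4,0,0,0,0]]]
end [ 541.4 -286.5   11.6] -90.1
```

Run:
```python
from h import *
plan([(541.5,-286,90,-90,-.4),(541.5,-286,40,-90,-.4),(541.5,-286,12,-90,-.4,4,14)],start=(535.3,62,139.7,np.radians(24.5)))
```

```text
[[[-0.4,0.003,-0.008,0.019,0.12],[-0.4,0.003,-0.006,0.019,0.12],[-0.4,0.003,-0.003,0.021,0.11],[-0.4,0.003,-0.002,0.02,0.12],[-0.4,0.003,0.002,0.02,0.12],[-0.4,0.003,0.003,0.021,0.12],[-0.4,0.002,0.006,0.019,0.11],[-0.4,0.003,0.008,0.019,0.12],[-0.4,0.003,0.011,0.018,0.12],[-0.4,0.003,0.012,0.016,0.12]]]
[[[-0.4,0.003,0.014,0.015,0.11],[-0.4,0.003,0.016,0.013,0.12],[-0.4,0.003,0.017,0.011,0.12],[-0.4,0.003,0.019,0.008,0.12],[-0.4,0.003,0.019,0.007,0.11],[-0.4,0.003,0.02,0.005,0.12],[-0.4,0.003,0.02,0.002,0.12],[-0.4,0.025,0,0,0],[-0.4,0.025,0,0,0],[-0.4,0.014,0,0,0]]]
[[[-0.4,0.014,0,0,0],[-0.4,0,0,0,0],[-0.4,0,0,0,0],[-0.4,0,0,0,0],[-0.4,0,0,0,0]]]
end [ 541.1 -285.6   11.7] -90.1
```

Call:
{"method": "carry_out", "body": {
  "deltas": [
    [[-0.4,0.003,-0.008,0.019,0.12],[-0.4,0.003,-0.006,0.019,0.12],[-0.4,0.003,-0.003,0.021,0.11],[-0.4,0.003,-0.002,0.02,0.12],[-0.4,0.003,0.002,0.02,0.12],[-0.4,0.003,0.003,0.021,0.12],[-0.4,0.002,0.006,0.019,0.11],[-0.4,0.003,0.008,0.019,0.12],[-0.4,0.003,0.011,0.018,0.12],[-0.4,0.003,0.012,0.016,0.12]]
  ]
}}

```text
clock: 7.17
tool_pos: [539.4, -144.7, 111.4]
tool_rot: [-0.649, -0.279, 0.65, -0.279]
ft_force: [-0.6, 0.0, 0.2]
grip_width: 59.6
```

Call:
{"method": "carry_out", "body": {
  "deltas": [
    [[-0.4,0.003,0.014,0.015,0.11],[-0.4,0.003,0.016,0.013,0.12],[-0.4,0.003,0.017,0.011,0.12],[-0.4,0.003,0.019,0.008,0.12],[-0.4,0.003,0.019,0.007,0.11],[-0.4,0.003,0.02,0.005,0.12],[-0.4,0.003,0.02,0.002,0.12]]
  ]
}}

```text
clock: 7.75
tool_pos: [541.5, -287.5, 90.2]
tool_rot: [-0.707, 0.003, 0.707, 0.003]
ft_force: [0.2, -0.5, -0.2]
grip_width: 59.9
```

Run:
```python
from h import *
print(pose().round(2))
t=snap('top');s=snap('side')
S=find(s,'side',(240,300,440,385));[print(r) for r in S]
cv2.imwrite('pics/v3.png',np.hstack([cv2.resize(t[120:290,225:400],None,fx=2.3,fy=3),cv2.resize(s[190:360,270:430],None,fx=2.4,fy=3)])[:,:,::-1])
```

```text
[ 541.5  -287.47   90.17   -1.58]
(371.9, -301.8, 82.6, 32.2, 13.9, (275.3420104980469, 335.025634765625))
(541.5, -291.1, 80.8, 20.3, -0.1, (357.76165771484375, 324.735595703125))
(635.4, -319.0, 81.5, 16.8, 7.2, (404.98077392578125, 328.9038391113281))
```

View pics/v3.png

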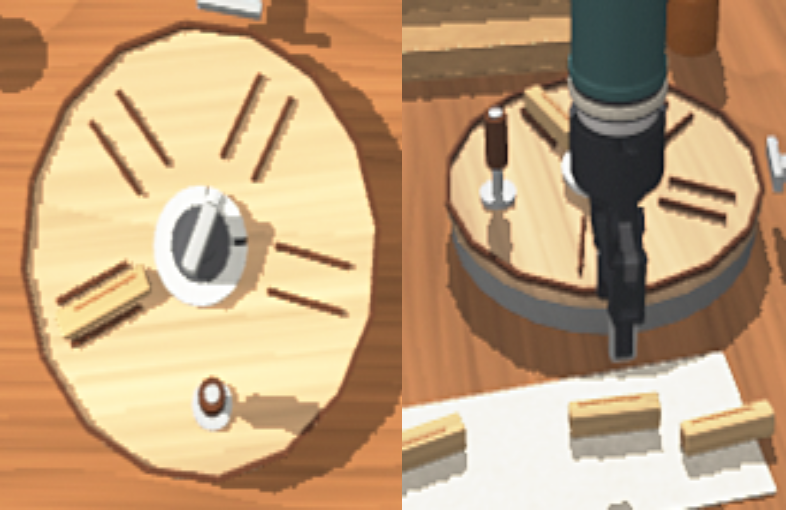

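The first stick lies in its cradle between the ribs; the gripper is above stick C.

Call:
{"method": "carry_out", "body": {
  "deltas": [
    [[-0.4,0.025,0,0,0],[-0.4,0.025,0,0,0],[-0.4,0.014,0,0,0],[-0.4,0.014,0,0,0],[-0.4,0,0,0,0],[1,0,0,0,0],[1,0,0,0,0],[1,0,0,0,0],[1,0,0,0,0],[1,0,0,0,0]]
  ]
}}

```text
clock: 8.68
tool_pos: [543.5, -287.3, 15.1]
tool_rot: [0.708, -0.001, -0.706, -0.0]
ft_force: [0.2, -0.2, 4.7]
grip_width: 18.7
```

Call:
{"method": "carry_out", "body": {
  "deltas": [
    [[1,0,0,0,0],[1,-0.018,0,0,0],[1,-0.03,0,0,0],[1,-0.03,0,0,0],[1,-0.03,0,0,0],[1,-0.02,0,0,0],[1,0,0,0,0]]
  ]
}}

```text
clock: 9.27
tool_pos: [545.4, -288.6, 147.5]
tool_rot: [0.71, -0.003, -0.704, 0.001]
ft_force: [0.7, -0.2, 0.2]
grip_width: 18.5
```

Run:
```python
from h import *
print(pose().round(2))
plan([(650,38.5,140,-47.5,1),(650,38.5,75,-47.5,1,0,22),(650,38.5,54,-47.5,1,3,7)],start=(541.1,-285.6,139.7,np.radians(-90.1)))
```

```text
[ 545.38 -288.56  147.49   -1.57]
[[[1,0,-0.032,-0.011,-0.07],[1,0,-0.032,-0.013,-0.08],[1,0,-0.03,-0.015,-0.07],[1,0,-0.03,-0.018,-0.08],[1,0,-0.027,-0.02,-0.07],[1,0,-0.027,-0.022,-0.08],[1,0,-0.024,-0.024,-0.07],[1,0,-0.023,-0.025,-0.07],[1,0,-0.021,-0.027,-0.08],[1,0,-0.019,-0.029,-0.07]]]
[[[1,0.022,0,0,0],[1,0.021,0,0,0],[1,0.022,0,0,0],[1,0.007,0,0,0],[1,0.007,0,0,0],[1,0.007,0,0,0],[1,0,0,0,0],[1,0,0,0,0],[1,0,0,0,0]]]
end [649.8  38.8  53.7] -47.7
```

Call:
{"method": "carry_out", "body": {
  "deltas": [
    [[1,0,-0.032,-0.011,-0.07],[1,0,-0.032,-0.013,-0.08],[1,0,-0.03,-0.015,-0.07],[1,0,-0.03,-0.018,-0.08],[1,0,-0.027,-0.02,-0.07],[1,0,-0.027,-0.022,-0.08],[1,0,-0.024,-0.024,-0.07],[1,0,-0.023,-0.025,-0.07],[1,0,-0.021,-0.027,-0.08],[1,0,-0.019,-0.029,-0.07]]
  ]
}}

```text
clock: 10.1
tool_pos: [650.2, 39.3, 139.7]
tool_rot: [-0.658, -0.256, 0.66, -0.256]
ft_force: [0.0, -0.3, 0.4]
grip_width: 19.1
```

Call:
{"method": "carry_out", "body": {
  "deltas": [
    [[1,0,0,0,0],[1,0.022,0,0,0],[1,0.021,0,0,0],[1,0.022,0,0,0],[1,0.007,0,0,0],[1,0.007,0,0,0],[1,0.007,0,0,0],[1,0,0,0,0],[1,0,0,0,0],[1,0,0,0,0]]
  ]
}}

```text
clock: 10.93
tool_pos: [651.9, 37.6, 56.5]
tool_rot: [0.66, 0.255, -0.659, 0.255]
ft_force: [-0.3, 0.1, 0.2]
grip_width: 18.4
```

Run:
```python
from h import *
print(pose().round(2))
plan([(634.5,-315.5,90,-82.5,-.4)],start=(649.8,38.8,141.7,np.radians(-47.7)))
```

```text
[651.93  37.56  56.53  -0.83]
[[[-0.4,0.005,0.025,0.025,0.06],[-0.4,0.005,0.027,0.023,0.06],[-0.4,0.006,0.028,0.022,0.06],[-0.4,0.005,0.029,0.02,0.06],[-0.4,0.005,0.03,0.019,0.06],[-0.4,0.005,0.032,0.016,0.06],[-0.4,0.005,0.032,0.014,0.07],[-0.4,0.005,0.034,0.013,0.06],[-0.4,0.006,0.033,0.01,0.06],[-0.4,0.005,0.035,0.008,0.06]]]
end [ 634.5 -315.5   89.7] -82.7
```

Call:
{"method": "carry_out", "body": {
  "deltas": [
    [[1,0.002,0,0,0],[1,0.001,0,0,0],[1,0,0,0,0],[0.1,0,0,0,0],[0.1,0,0,0,0],[0.1,0,0,0,0],[0.1,0,0,0,0],[0.1,-0.02,0,0,0],[0.1,-0.035,0,0,0],[-0.4,-0.036,0,0,0]]
  ]
}}

```text
clock: 11.77
tool_pos: [648.9, 37.7, 141.8]
tool_rot: [-0.658, -0.256, 0.661, -0.254]
ft_force: [0.8, -0.0, 0.1]
grip_width: 49.6
```

Call:
{"method": "carry_out", "body": {
  "deltas": [
    [[-0.4,0.005,0.025,0.025,0.06],[-0.4,0.005,0.027,0.023,0.06],[-0.4,0.006,0.028,0.022,0.06],[-0.4,0.005,0.029,0.02,0.06],[-0.4,0.005,0.03,0.019,0.06],[-0.4,0.005,0.032,0.016,0.06],[-0.4,0.005,0.032,0.014,0.07],[-0.4,0.005,0.034,0.013,0.06],[-0.4,0.006,0.033,0.01,0.06],[-0.4,0.005,0.035,0.008,0.06]]
  ]
}}

```text
clock: 12.6
tool_pos: [635.0, -318.1, 90.9]
tool_rot: [-0.706, -0.044, 0.706, -0.044]
ft_force: [0.9, 0.3, -0.1]
grip_width: 59.9
```

Call:
{"method": "carry_out", "body": {
  "deltas": [
    [[-0.4,0,0,0,0],[-0.4,0,0,0,0]]
  ]
}}

```text
clock: 12.77
tool_pos: [634.6, -318.7, 90.6]
tool_rot: [-0.705, -0.044, 0.706, -0.044]
ft_force: [-0.5, 0.5, 0.5]
grip_width: 59.8
```

Run:
```python
from h import *
print(pose().round(2))
s=snap('side');t=snap('top','t4.png')
S=find(s,'side',(240,300,440,385));[print(r) for r in S]
plan([(663.5,-78,140,-119.4,1),(663.5,-78,75,-119.4,1,0,22),(663.5,-78,54,-119.4,1,3,7)],start=(634.5,-315.5,139.7,np.radians(-82.7)))
```

```text
[ 634.59 -318.68   90.58   -1.45]
(371.9, -301.8, 82.6, 32.2, 13.9, (275.3420104980469, 335.025634765625))
(635.4, -319.0, 81.5, 16.8, 7.2, (404.98077392578125, 328.9038391113281))
[[[1,0,-0.033,-0.008,0.09],[1,0,-0.034,-0.006,0.09],[1,0,-0.034,-0.002,0.09],[1,0,-0.034,0.001,0.1],[1,0,-0.034,0.004,0.09],[1,0,-0.034,0.007,0.09],[1,0,-0.032,0.01,0.09],[1,0.022,0,0,0],[1,0.021,0,0,0],[1,0.022,0,0,0]]]
[[[1,0.007,0,0,0],[1,0.007,0,0,0],[1,0.007,0,0,0],[1,0,0,0,0],[1,0,0,0,0],[1,0,0,0,0]]]
end [663.4 -78.2  53.7] -119.4
```

Call:
{"method": "carry_out", "body": {
  "deltas": [
    [[-0.4,0.025,0,0,0],[-0.4,0.025,0,0,0],[-0.4,0.014,0,0,0],[-0.4,0.014,0,0,0],[-0.4,0,0,0,0],[1,0,0,0,0],[1,0,0,0,0],[1,0,0,0,0],[1,0,0,0,0],[1,0,0,0,0]]
  ]
}}

```text
clock: 13.7
tool_pos: [636.8, -317.3, 15.4]
tool_rot: [0.707, 0.044, -0.705, 0.046]
ft_force: [0.6, -0.3, 3.9]
grip_width: 16.6
```

Call:
{"method": "carry_out", "body": {
  "deltas": [
    [[1,0,0,0,0],[1,-0.018,0,0,0],[1,-0.03,0,0,0],[1,-0.03,0,0,0],[1,-0.03,0,0,0],[1,-0.02,0,0,0],[1,0,0,0,0],[1,0,0,0,0]]
  ]
}}

```text
clock: 14.37
tool_pos: [636.4, -317.3, 143.3]
tool_rot: [0.707, 0.044, -0.705, 0.046]
ft_force: [-0.5, 0.3, -0.7]
grip_width: 16.4
```

Call:
{"method": "carry_out", "body": {
  "deltas": [
    [[1,0,-0.033,-0.008,0.09],[1,0,-0.034,-0.006,0.09],[1,0,-0.034,-0.002,0.09],[1,0,-0.034,0.001,0.1],[1,0,-0.034,0.004,0.09],[1,0,-0.034,0.007,0.09],[1,0,-0.032,0.01,0.09],[1,0.022,0,0,0],[1,0.021,0,0,0],[1,0.022,0,0,0]]
  ]
}}

```text
clock: 15.2
tool_pos: [662.8, -77.9, 73.5]
tool_rot: [-0.683, 0.179, 0.685, 0.178]
ft_force: [-0.1, -0.5, -0.3]
grip_width: 16.2
```

Call:
{"method": "carry_out", "body": {
  "deltas": [
    [[1,0,0,0,0],[1,0,0,0,0],[1,0.007,0,0,0],[1,0.007,0,0,0],[1,0.007,0,0,0],[1,0,0,0,0],[1,0,0,0,0],[1,0,0,0,0]]
  ]
}}

```text
clock: 15.87
tool_pos: [664.4, -79.4, 55.7]
tool_rot: [0.684, -0.179, -0.684, -0.179]
ft_force: [1.0, 0.6, 0.5]
grip_width: 16.6
```

Run:
```python
from h import *
print(pose().round(2))
plan([(371,-294,90,-77,-.4,2)],start=(663.4,-78.2,141.7,np.radians(-119.4)))
```

```text
[664.42 -79.44  55.67  -2.08]
[[[-0.4,0.005,0.03,0.014,-0.07],[-0.4,0.004,0.029,0.015,-0.06],[-0.4,0.005,0.028,0.017,-0.07],[-0.4,0.005,0.027,0.02,-0.07],[-0.4,0.004,0.026,0.021,-0.07],[-0.4,0.005,0.024,0.023,-0.06],[-0.4,0.005,0.022,0.024,-0.07],[-0.4,0.005,0.021,0.026,-0.07],[-0.4,0.004,0.019,0.027,-0.07],[-0.4,0.005,0.017,0.028,-0.06]]]
[[[-0.4,0.005,0.015,0.029,-0.07],[-0.4,0,0,0,0],[-0.4,0,0,0,0]]]
end [ 371.3 -293.9   89.7] -77.0
```

Call:
{"method": "carry_out", "body": {
  "deltas": [
    [[1,0.002,0,0,0],[1,0.001,0,0,0],[1,0,0,0,0],[0.1,0,0,0,0],[0.1,0,0,0,0],[0.1,0,0,0,0],[0.1,0,0,0,0],[0.1,-0.02,0,0,0],[0.1,-0.035,0,0,0],[-0.4,-0.036,0,0,0]]
  ]
}}

```text
clock: 16.7
tool_pos: [662.2, -79.0, 141.8]
tool_rot: [-0.682, 0.179, 0.686, 0.179]
ft_force: [0.1, 0.0, 0.5]
grip_width: 49.0
```

Call:
{"method": "carry_out", "body": {
  "deltas": [
    [[-0.4,0.005,0.03,0.014,-0.07],[-0.4,0.004,0.029,0.015,-0.06],[-0.4,0.005,0.028,0.017,-0.07],[-0.4,0.005,0.027,0.02,-0.07],[-0.4,0.004,0.026,0.021,-0.07],[-0.4,0.005,0.024,0.023,-0.06],[-0.4,0.005,0.022,0.024,-0.07],[-0.4,0.005,0.021,0.026,-0.07],[-0.4,0.004,0.019,0.027,-0.07],[-0.4,0.005,0.017,0.028,-0.06]]
  ]
}}

```text
clock: 17.53
tool_pos: [397.3, -276.7, 96.5]
tool_rot: [0.705, 0.057, -0.705, 0.057]
ft_force: [-0.2, -0.3, 0.3]
grip_width: 60.0
```

Call:
{"method": "carry_out", "body": {
  "deltas": [
    [[-0.4,0.005,0.015,0.029,-0.07],[-0.4,0,0,0,0],[-0.4,0,0,0,0],[-0.4,0,0,0,0]]
  ]
}}

```text
clock: 17.87
tool_pos: [372.6, -295.5, 91.6]
tool_rot: [0.703, 0.08, -0.702, 0.08]
ft_force: [1.3, -0.3, -0.7]
grip_width: 60.0
```

Run:
```python
from h import *
print(pose().round(2))
s=snap('side');t=snap('top')
S=find(s,'side',(240,300,440,385));[print(r) for r in S]
cv2.imwrite('pics/v5.png',np.hstack([cv2.resize(t[120:330,225:480],None,fx=1.7,fy=2),cv2.resize(s[190:400,240:430],None,fx=1.8,fy=2)])[:,:,::-1])
plan([(556.5,-127,140,-11.5,1),(556.5,-127,75,-11.5,1,2,22),(556.5,-127,54,-11.5,1,3,7)],start=(371.3,-293.9,139.7,np.radians(-77)))
```

```text
[ 372.63 -295.49   91.63   -1.34]
(371.9, -301.8, 82.6, 32.2, 13.9, (275.3420104980469, 335.025634765625))
[[[1,0,-0.012,-0.022,-0.11],[1,0,-0.01,-0.023,-0.12],[1,0,-0.007,-0.024,-0.11],[1,0,-0.004,-0.024,-0.12],[1,0,-0.001,-0.025,-0.11],[1,0,0.002,-0.025,-0.12],[1,0,0.004,-0.025,-0.11],[1,0,0.007,-0.023,-0.11],[1,0,0.01,-0.023,-0.12],[1,0,0.013,-0.022,-0.11]]]
[[[1,0.022,0,0,0],[1,0.021,0,0,0],[1,0.022,0,0,0],[1,0,0,0,0],[1,0,0,0,0],[1,0.007,0,0,0],[1,0.007,0,0,0],[1,0.007,0,0,0],[1,0,0,0,0],[1,0,0,0,0]]]
[[[1,0,0,0,0]]]
end [ 556.8 -126.9   53.7] -11.7
```

View pics/v5.png

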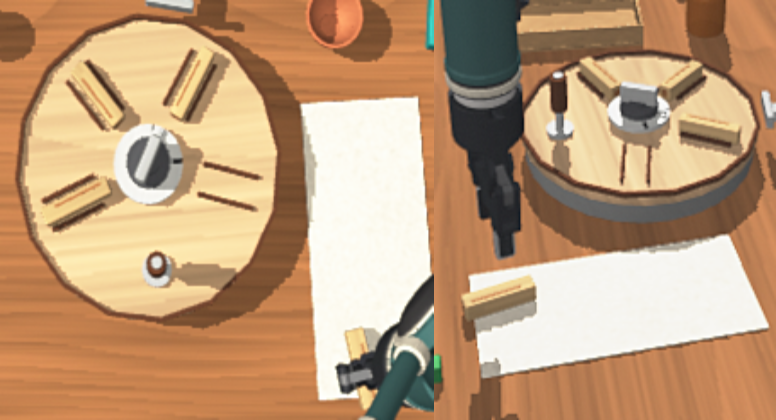

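Three sticks lie in their cradles; the last one is under the gripper.

Call:
{"method": "carry_out", "body": {
  "deltas": [
    [[-0.4,0.025,0,0,0],[-0.4,0.025,0,0,0],[-0.4,0.014,0,0,0],[-0.4,0.014,0,0,0],[-0.4,0,0,0,0],[1,0,0,0,0],[1,0,0,0,0],[1,0,0,0,0],[1,0,0,0,0],[1,0,0,0,0]]
  ]
}}

```text
clock: 18.8
tool_pos: [373.5, -296.1, 14.7]
tool_rot: [0.703, 0.08, -0.702, 0.081]
ft_force: [0.4, 0.8, 3.8]
grip_width: 20.9
```

Call:
{"method": "carry_out", "body": {
  "deltas": [
    [[1,0,0,0,0],[1,-0.018,0,0,0],[1,-0.03,0,0,0],[1,-0.03,0,0,0],[1,-0.03,0,0,0],[1,-0.02,0,0,0],[1,0,0,0,0],[1,0,0,0,0]]
  ]
}}

```text
clock: 19.47
tool_pos: [372.9, -296.1, 142.8]
tool_rot: [0.703, 0.079, -0.702, 0.081]
ft_force: [-0.7, -0.3, 0.7]
grip_width: 20.9
```

Call:
{"method": "carry_out", "body": {
  "deltas": [
    [[1,0,-0.012,-0.022,-0.11],[1,0,-0.01,-0.023,-0.12],[1,0,-0.007,-0.024,-0.11],[1,0,-0.004,-0.024,-0.12],[1,0,-0.001,-0.025,-0.11],[1,0,0.002,-0.025,-0.12],[1,0,0.004,-0.025,-0.11],[1,0,0.007,-0.023,-0.11],[1,0,0.01,-0.023,-0.12],[1,0,0.013,-0.022,-0.11]]
  ]
}}

```text
clock: 20.3
tool_pos: [556.5, -126.8, 138.6]
tool_rot: [-0.546, -0.45, 0.548, -0.447]
ft_force: [0.0, 0.7, -0.3]
grip_width: 20.9
```

Call:
{"method": "carry_out", "body": {
  "deltas": [
    [[1,0.022,0,0,0],[1,0.021,0,0,0],[1,0.022,0,0,0],[1,0,0,0,0],[1,0,0,0,0],[1,0.007,0,0,0],[1,0.007,0,0,0],[1,0.007,0,0,0],[1,0,0,0,0],[1,0,0,0,0]]
  ]
}}

```text
clock: 21.13
tool_pos: [557.3, -128.2, 55.1]
tool_rot: [-0.548, -0.447, 0.548, -0.447]
ft_force: [0.5, 1.2, -1.1]
grip_width: 20.4
```

Call:
{"method": "carry_out", "body": {
  "deltas": [
    [[1,0.002,0,0,0],[1,0.001,0,0,0],[1,0,0,0,0],[0.1,0,0,0,0],[0.1,0,0,0,0],[0.1,0,0,0,0],[0.1,0,0,0,0],[0.1,-0.025,0,0,0],[0.1,-0.035,0,0,0],[-0.4,-0.036,0,0,0]]
  ]
}}

```text
clock: 21.97
tool_pos: [555.9, -127.7, 147.6]
tool_rot: [-0.547, -0.448, 0.549, -0.446]
ft_force: [0.5, 0.3, -0.2]
grip_width: 49.1
```

Run:
```python
from h import *
plan([(467,-40,146,-90,-.4,3)],start=(556.8,-126.9,146.7,np.radians(-11.7)))
```

```text
[[[-0.4,0,-0.009,-0.006,0.11],[-0.4,0,-0.009,-0.004,0.12],[-0.4,0,-0.01,-0.004,0.11],[-0.4,0,-0.01,-0.002,0.12],[-0.4,0,-0.01,-0.001,0.11],[-0.4,0,-0.011,0,0.11],[-0.4,0,-0.01,0.001,0.12],[-0.4,0,-0.01,0.003,0.11],[-0.4,0.001,-0.01,0.003,0.11],[-0.4,0,-0.009,0.005,0.12]]]
[[[-0.4,0,-0.009,0.006,0.11],[-0.4,0,-0.008,0.006,0.12],[-0.4,0,0,0,0],[-0.4,0,0,0,0],[-0.4,0,0,0,0]]]
end [467.2 -40.2 145.7] -90.2
```

Call:
{"method": "carry_out", "body": {
  "deltas": [
    [[-0.4,0,-0.009,-0.006,0.11],[-0.4,0,-0.009,-0.004,0.12],[-0.4,0,-0.01,-0.004,0.11],[-0.4,0,-0.01,-0.002,0.12],[-0.4,0,-0.01,-0.001,0.11],[-0.4,0,-0.011,0,0.11],[-0.4,0,-0.01,0.001,0.12],[-0.4,0,-0.01,0.003,0.11],[-0.4,0.001,-0.01,0.003,0.11],[-0.4,0,-0.009,0.005,0.12]]
  ]
}}

```text
clock: 22.8
tool_pos: [482.2, -55.8, 147.3]
tool_rot: [0.703, 0.078, -0.703, 0.078]
ft_force: [-0.7, 0.1, 0.9]
grip_width: 59.8
```

Call:
{"method": "carry_out", "body": {
  "deltas": [
    [[-0.4,0,-0.009,0.006,0.11],[-0.4,0,-0.008,0.006,0.12],[-0.4,0,0,0,0],[-0.4,0,0,0,0],[-0.4,0,0,0,0]]
  ]
}}

```text
clock: 23.22
tool_pos: [468.4, -41.9, 147.6]
tool_rot: [0.707, 0.0, -0.707, 0.0]
ft_force: [0.2, -0.2, 0.0]
grip_width: 59.9
```

Run:
```python
from h import *
print(pose().round(2))
s=snap('side');t=snap('top')
cv2.imwrite('pics/v6.png',np.hstack([cv2.resize(t[120:320,225:425],None,fx=2,fy=2),cv2.resize(s[170:320,270:440],None,fx=2.2,fy=2.667)])[:,:,::-1])
```

```text
[468.37 -41.86 147.56  -1.57]
```

View pics/v6.png

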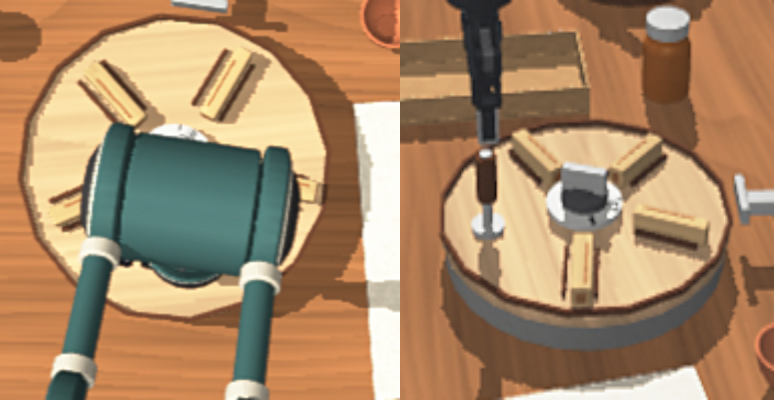

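All four sticks are in cradles and the gripper stands over the knob. I go down, grip, then crank.

Call:
{"method": "carry_out", "body": {
  "deltas": [
    [[-0.4,0.025,0,0,0],[-0.4,0.025,0,0,0],[-0.4,0.013,0,0,0],[-0.4,0,0,0,0],[1,0,0,0,0],[1,0,0,0,0],[1,0,0,0,0],[1,0,0,0,0],[1,0,0,0,0],[1,0,0,0,0]]
  ],
  "force": 40
}}

```text
clock: 24.15
tool_pos: [469.5, -41.8, 86.0]
tool_rot: [0.708, -0.001, -0.706, -0.001]
ft_force: [-0.6, -0.4, 5.9]
grip_width: 22.6
```

Run:
```python
from h import *
s=robot.get_state();print(pose().round(2),s['ft_force'])
c=np.array([576.4,-29]);p=np.array([467.2,-40.2]);rows=[]
for i in range(1,31):
    a=np.radians(-173.7+12*i);q=c+109.8*np.array([np.cos(a),np.sin(a)]);d=np.round(q-p);p=p+d
    rows.append([1,0,-d[1]/1000,-d[0]/1000,0])
for i in range(0,30,10): print(str([[[float(v)+0. for v in r] for r in rows[i:i+10]]]).replace(' ','').replace('0.0,','0,').replace('0.0]','0]'))
print(p)
```

```text
[469.52 -41.82  86.    -1.57] [-0.59749314 -0.44686449  5.90297026]
[[[1.0,0,0.023,-0.005,0],[1.0,0,0.021,-0.009,0],[1.0,0,0.019,-0.014,0],[1.0,0,0.015,-0.017,0],[1.0,0,0.011,-0.02,0],[1.0,0,0.007,-0.022,0],[1.0,0,0.003,-0.023,0],[1.0,0,-0.003,-0.023,0],[1.0,0,-0.007,-0.021,0],[1.0,0,-0.012,-0.02,0]]]
[[[1.0,0,-0.015,-0.017,0],[1.0,0,-0.019,-0.014,0],[1.0,0,-0.021,-0.009,0],[1.0,0,-0.022,-0.004,0],[1.0,0,-0.023,0,0],[1.0,0,-0.023,0.005,0],[1.0,0,-0.021,0.009,0],[1.0,0,-0.018,0.014,0],[1.0,0,-0.015,0.017,0],[1.0,0,-0.012,0.02,0]]]
[[[1.0,0,-0.007,0.022,0],[1.0,0,-0.002,0.022,0],[1.0,0,0.003,0.023,0],[1.0,0,0.007,0.022,0],[1.0,0,0.011,0.02,0],[1.0,0,0.016,0.017,0],[1.0,0,0.018,0.013,0],[1.0,0,0.021,0.009,0],[1.0,0,0.023,0.005,0],[1.0,0,0.023,0,0]]]
[467.2 -41.2]
```

Run:
```python
from h import *
c=np.array([576.4,-29]);p=np.array([467.2,-40.2]);rows=[]
for i in range(1,46):
    a=np.radians(-173.7+8*i);q=c+109.8*np.array([np.cos(a),np.sin(a)]);d=np.round(q-p);p=p+d
    rows.append('[1,0,%g,%g,0]'%(-d[1]/1000+0,-d[0]/1000+0))
for i in range(0,45,10): print('[['+','.join(rows[i:i+10])+']]')
print(p)
```

```text
[[[1,0,0.016,-0.003,0],[1,0,0.014,-0.005,0],[1,0,0.014,-0.006,0],[1,0,0.013,-0.009,0],[1,0,0.011,-0.01,0],[1,0,0.01,-0.012,0],[1,0,0.008,-0.013,0],[1,0,0.006,-0.014,0],[1,0,0.004,-0.015,0],[1,0,0.002,-0.015,0]]]
[[[1,0,0,-0.015,0],[1,0,-0.002,-0.016,0],[1,0,-0.004,-0.014,0],[1,0,-0.007,-0.014,0],[1,0,-0.008,-0.013,0],[1,0,-0.01,-0.012,0],[1,0,-0.011,-0.01,0],[1,0,-0.013,-0.009,0],[1,0,-0.014,-0.006,0],[1,0,-0.014,-0.005,0]]]
[[[1,0,-0.015,-0.002,0],[1,0,-0.016,-0.001,0],[1,0,-0.015,0.002,0],[1,0,-0.015,0.004,0],[1,0,-0.014,0.005,0],[1,0,-0.013,0.008,0],[1,0,-0.012,0.01,0],[1,0,-0.011,0.011,0],[1,0,-0.009,0.012,0],[1,0,-0.007,0.014,0]]]
[[[1,0,-0.005,0.014,0],[1,0,-0.003,0.015,0],[1,0,-0.001,0.015,0],[1,0,0.001,0.016,0],[1,0,0.003,0.015,0],[1,0,0.006,0.014,0],[1,0,0.007,0.013,0],[1,0,0.009,0.013,0],[1,0,0.011,0.011,0],[1,0,0.012,0.009,0]]]
[[[1,0,0.013,0.008,0],[1,0,0.014,0.005,0],[1,0,0.015,0.004,0],[1,0,0.016,0.002,0],[1,0,0.015,-0.001,0]]]
[467.2 -41.2]
```

Call:
{"method": "carry_out", "body": {
  "deltas": [
    [[1,0,0.016,-0.003,0],[1,0,0.014,-0.005,0],[1,0,0.014,-0.006,0],[1,0,0.013,-0.009,0],[1,0,0.011,-0.01,0],[1,0,0.01,-0.012,0],[1,0,0.008,-0.013,0],[1,0,0.006,-0.014,0],[1,0,0.004,-0.015,0],[1,0,0.002,-0.015,0]]
  ]
}}

```text
clock: 24.98
tool_pos: [571.5, -136.1, 86.0]
tool_rot: [0.708, 0.001, -0.706, -0.004]
ft_force: [-1.1, 17.8, 11.1]
grip_width: 22.7
```

Run:
```python
from h import *
s=robot.get_state();p=pose();print(p.round(2),s['ft_force'],s['grip_width'],np.hypot(*(p[:2]-[576.4,-29])))
t=snap('top');s=snap('side')
cv2.imwrite('pics/v7.png',np.hstack([cv2.resize(t[120:320,225:425],None,fx=2,fy=2),cv2.resize(s[170:320,270:440],None,fx=2.2,fy=2.667)])[:,:,::-1])
```

```text
[ 571.5  -136.12   85.97   -1.57] [-1.09042139 17.779712   11.09229521] 22.65866108867803 107.23514337238971
```

View pics/v7.png

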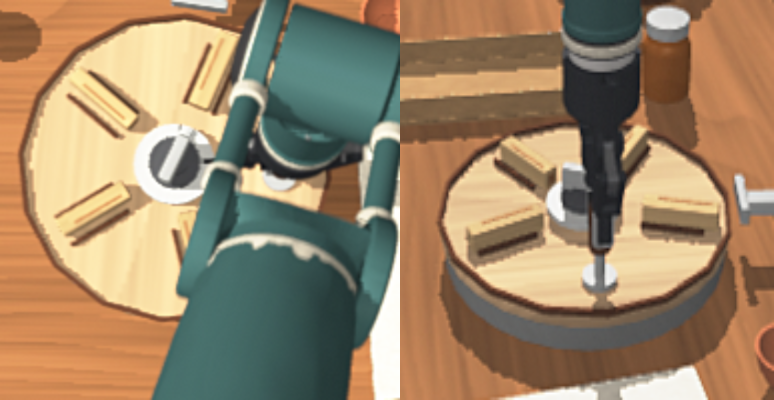

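The crank works: the wheel turns and the sticks stay. The pull on the grip suggests the axle lies about (+1.5,+2) mm from my estimate, so I shift the circle.

Call:
{"method": "carry_out", "body": {
  "deltas": [
    [[1,0,-0.002,-0.016,0],[1,0,-0.002,-0.016,0],[1,0,-0.004,-0.015,0],[1,0,-0.007,-0.014,0],[1,0,-0.008,-0.013,0],[1,0,-0.01,-0.012,0],[1,0,-0.011,-0.01,0],[1,0,-0.013,-0.009,0],[1,0,-0.014,-0.006,0],[1,0,-0.014,-0.005,0]]
  ]
}}

```text
clock: 25.92
tool_pos: [684.8, -54.4, 86.0]
tool_rot: [-0.706, 0.001, 0.708, 0.001]
ft_force: [-9.4, -0.0, 12.3]
grip_width: 22.8
```

Call:
{"method": "carry_out", "body": {
  "deltas": [
    [[1,0,-0.015,-0.002,0],[1,0,-0.016,-0.001,0],[1,0,-0.015,0.002,0],[1,0,-0.015,0.004,0],[1,0,-0.014,0.005,0],[1,0,-0.013,0.008,0],[1,0,-0.012,0.01,0],[1,0,-0.011,0.011,0],[1,0,-0.009,0.012,0],[1,0,-0.007,0.014,0]]
  ]
}}

```text
clock: 26.75
tool_pos: [624.6, 73.8, 86.0]
tool_rot: [0.709, -0.0, -0.705, -0.001]
ft_force: [3.5, 0.9, 6.3]
grip_width: 22.6
```

Call:
{"method": "carry_out", "body": {
  "deltas": [
    [[1,0,-0.005,0.014,0],[1,0,-0.003,0.015,0],[1,0,-0.001,0.015,0],[1,0,0.001,0.016,0],[1,0,0.003,0.015,0],[1,0,0.006,0.014,0],[1,0,0.007,0.013,0],[1,0,0.009,0.013,0],[1,0,0.011,0.011,0],[1,0,0.012,0.009,0]]
  ]
}}

```text
clock: 27.58
tool_pos: [486.5, 34.5, 85.9]
tool_rot: [-0.707, -0.0, 0.707, 0.002]
ft_force: [-2.6, 5.6, 15.1]
grip_width: 23.2
```

Call:
{"method": "carry_out", "body": {
  "deltas": [
    [[1,0,0.013,0.008,0],[1,0,0.014,0.005,0],[1,0,0.015,0.004,0],[1,0,0.016,0.002,0],[1,0,0,0,0],[1,0,0,0,0]]
  ]
}}

```text
clock: 28.08
tool_pos: [468.4, -26.3, 85.9]
tool_rot: [0.707, -0.001, -0.707, -0.001]
ft_force: [-3.9, -1.2, 13.5]
grip_width: 22.8
```

Run:
```python
from h import *
P=np.array([(571.5,-136.1),(684.8,-54.4),(624.6,73.8),(486.5,34.5),(468.4,-26.3),(469.5,-41.8)])
A=np.c_[2*P,np.ones(6)];x=np.linalg.lstsq(A,(P**2).sum(1),rcond=None)[0];print(x[:2],np.sqrt(x[2]+x[:2]@x[:2]))
c=x[:2]; 
for p in P: print(np.degrees(np.arctan2(*(p-c)[::-1])).round(1))
r=np.sqrt(x[2]+c@c);p=P[4].copy();a0=np.arctan2(*(p-c)[::-1])
for i in range(1,15):
    a=a0+np.radians(4)*i;q=c+r*np.array([np.cos(a),np.sin(a)]);d=np.round(q-p);p=p+d
    print('[1,0,%g,%g,0]'%(-d[1]/1000+0,-d[0]/1000+0),end=',')
```

```text
[578.43846738 -26.16392189] 110.0917501746272
-93.6
-14.9
65.2
146.6
-179.9
-171.8
[1,0,0.008,0,0],[1,0,0.007,-0.001,0],[1,0,0.008,-0.001,0],[1,0,0.007,-0.002,0],[1,0,0.008,-0.003,0],[1,0,0.007,-0.003,0],[1,0,0.007,-0.003,0],[1,0,0.006,-0.004,0],[1,0,0.007,-0.004,0],[1,0,0.006,-0.005,0],[1,0,0.005,-0.005,0],[1,0,0.006,-0.005,0],[1,0,0.005,-0.006,0],[1,0,0.004,-0.007,0],
```

Call:
{"method": "carry_out", "body": {
  "deltas": [
    [[1,0,0.008,0,0],[1,0,0.007,-0.001,0],[1,0,0.008,-0.001,0],[1,0,0.007,-0.002,0],[1,0,0.004,-0.001,0],[1,0,0,0,0]]
  ]
}}

```text
clock: 28.58
tool_pos: [473.9, -60.3, 85.9]
tool_rot: [0.707, -0.001, -0.707, -0.0]
ft_force: [-2.7, -3.2, 13.2]
grip_width: 22.7
```

Call:
{"method": "carry_out", "body": {
  "deltas": [
    [[1,0,0.004,-0.002,0],[1,0,0.004,-0.001,0],[1,0,0,0,0]]
  ]
}}

```text
clock: 28.83
tool_pos: [476.8, -68.1, 85.9]
tool_rot: [0.707, -0.001, -0.707, -0.0]
ft_force: [-2.6, -1.7, 13.5]
grip_width: 22.8
```

Call:
{"method": "carry_out", "body": {
  "deltas": [
    [[1,0,0.004,-0.002,0],[1,0,0.003,-0.001,0],[1,0,0,0,0]]
  ]
}}

```text
clock: 29.08
tool_pos: [479.9, -74.9, 85.9]
tool_rot: [0.707, -0.001, -0.707, -0.0]
ft_force: [-2.6, -2.6, 13.1]
grip_width: 22.9
```

Call:
{"method": "carry_out", "body": {
  "deltas": [
    [[1,0,0.003,-0.002,0],[1,0,0.003,-0.001,0],[1,0,0,0,0]]
  ]
}}

```text
clock: 29.33
tool_pos: [483.1, -80.8, 85.9]
tool_rot: [0.708, -0.001, -0.707, -0.0]
ft_force: [-1.9, -2.0, 11.5]
grip_width: 22.6
```

Call:
{"method": "carry_out", "body": {
  "deltas": [
    [[1,0,0.003,-0.002,0],[1,0,0.003,-0.002,0],[1,0,0,0,0]]
  ]
}}

```text
clock: 29.58
tool_pos: [486.2, -85.8, 85.9]
tool_rot: [-0.707, 0.0, 0.707, 0.001]
ft_force: [-4.7, 1.8, 16.4]
grip_width: 23.0
```

Call:
{"method": "carry_out", "body": {
  "deltas": [
    [[1,0,0.003,-0.002,0],[1,0,0.003,-0.002,0],[1,0,0,0,0]]
  ]
}}

```text
clock: 29.83
tool_pos: [486.3, -86.3, 85.7]
tool_rot: [-0.704, -0.002, 0.711, 0.006]
ft_force: [-15.5, 23.1, 30.4]
grip_width: 23.2
```

Stop reached: the TCP no longer moves at (486,-86) and a push-back of about 28 N builds up; the knob has turned 385°. I release, rise and look.

Call:
{"method": "carry_out", "body": {
  "deltas": [
    [[0.3,0,0,0,0],[-0.3,0,0,0,0],[-0.3,0,0,0,0],[-0.3,0,0,0,0],[-0.3,0,0,0,0],[-0.3,-0.025,0,0,0],[-0.3,-0.035,0,0,0],[-0.3,-0.01,0,0,0],[-0.3,0,0,0.03,0],[-0.3,0,0,0.036,0]]
  ]
}}

```text
clock: 30.67
tool_pos: [426.9, -93.3, 156.0]
tool_rot: [0.709, -0.001, -0.706, -0.0]
ft_force: [-1.5, -0.1, -0.3]
grip_width: 55.7
```

Call:
{"method": "carry_out", "body": {
  "deltas": [
    [[-0.3,0,0.03,0.02,0],[-0.3,0,0.036,0,0],[-0.3,0,0.036,0,0],[-0.3,0,0.036,0,0],[-0.3,0,0,0,0],[-0.3,0,0,0,0],[-0.3,0,0,0,0],[-0.3,0,0,0,0]]
  ]
}}

```text
clock: 31.33
tool_pos: [404.0, -229.5, 153.7]
tool_rot: [-0.707, 0.0, 0.707, 0.001]
ft_force: [0.5, 0.3, 0.2]
grip_width: 55.5
```

Run:
```python
from h import *
print(pose().round(2))
t=snap('top','t8.png');s=snap('side','s8.png')
cv2.imwrite('pics/v8.png',cv2.resize(t[125:285,235:395],None,fx=3.75,fy=3.75,interpolation=2)[:,:,::-1])
```

```text
[ 404.04 -229.47  153.7    -1.57]
```

View pics/v8.png

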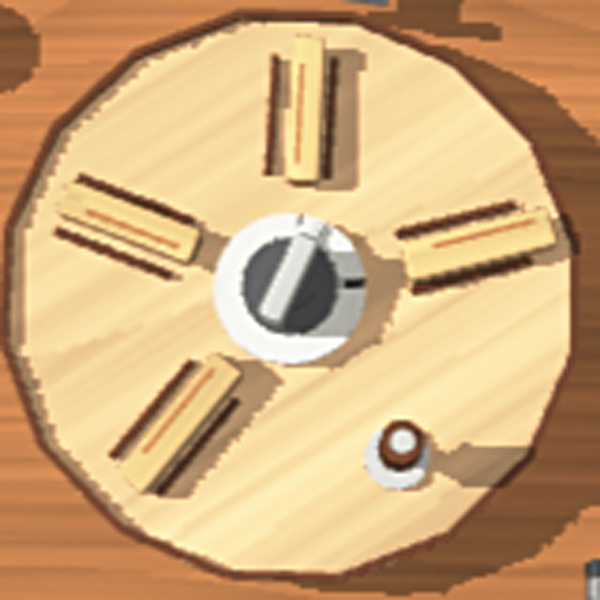

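All four sticks are still in their cradles; the knob is at (402,450). The pointer is at (320,237), the thin mark at (305,220) and the bold mark at (352,284).

Run:
```python
from h import *
f=lambda x,y:((x+.5)/3.75-.5+235,(y+.5)/3.75-.5+125)
ax=np.array([578.4,-26.2])
print('plate c',[(z,onz('top',*f(290,287),z)[:2].round(1)) for z in(45,50,55)],'knob',onz('top',*f(402,441),118))
for n,p,z in(('thin',(305,220),50),('bold',(355,284),50),('boldin',(344,284),50)):
    q=onz('top',*f(*p),z)[:2];print(n,np.degrees(np.arctan2(*(q-ax)[::-1])).round(1),np.hypot(*(q-ax)))
a,b=[onz('top',*f(*p),87)[:2] for p in((269,315),(308,240))];print('bar',(a+b)/2,np.degrees(np.arctan2(*(b-a)[::-1])),np.hypot(*(b-a)))
q=onz('top',*f(320,235),63)[:2];print('ptr',np.degrees(np.arctan2(*(q-ax)[::-1])))
# sticks on wheel
t=cv2.cvtColor(cv2.imread('pics/t8.png'),cv2.COLOR_BGR2RGB)
for n,(p1,p2) in dict(a=((303,38),(308,185)),b=((62,200),(198,250)),c=((405,268),(553,225)),d=((125,475),(230,365))).items():
    P=[onz('top',*f(*p),55)[:2] for p in(p1,p2)];m=sum(P)/2;d=P[1]-P[0];print(n,m.round(1),np.hypot(*d).round(),np.degrees(np.arctan2(*d[::-1])).round(1),'r',np.hypot(*(m-ax)).round(1),'th',np.degrees(np.arctan2(*(m-ax)[::-1])).round(1))
plan([(578,-26,140,62.5,-.2,4)],start=(404,-230,152,np.radians(-90.2)))
```

```text
plate c [(45, array([579.2, -26.7])), (50, array([578.3, -26.7])), (55, array([577.3, -26.8]))] knob [485.26446954 -86.21125995 118.        ]
thin -12.6 38.767197874143086
bold -87.0 36.55912742208216
boldin -86.5 30.471214145775377
bar [576.50936559 -26.33866   ] -26.481477391827163 45.90104450518973
ptr -32.33059086625932
a [677.1 -34.3] 84.0 -177.5 r 99.0 th -4.7
b [611.4  62.3] 81.0 -109.9 r 94.4 th 69.5
c [ 601.1 -131.1] 86.0 -73.0 r 107.3 th -77.8
d [503.   33.9] 83.0 -42.7 r 96.4 th 141.5
[[[-0.2,0.001,-0.009,-0.008,-0.12],[-0.2,0,-0.008,-0.008,-0.11],[-0.2,0.001,-0.007,-0.009,-0.12],[-0.2,0,-0.006,-0.011,-0.11],[-0.2,0.001,-0.004,-0.01,-0.12],[-0.2,0,-0.004,-0.011,-0.12],[-0.2,0.001,-0.001,-0.012,-0.11],[-0.2,0,-0.001,-0.011,-0.12],[-0.2,0.001,0.001,-0.012,-0.11],[-0.2,0,0.002,-0.012,-0.12]]]
[[[-0.2,0.001,0.003,-0.011,-0.11],[-0.2,0,0.005,-0.011,-0.12],[-0.2,0.001,0.005,-0.01,-0.12],[-0.2,0,0.007,-0.009,-0.11],[-0.2,0.001,0.008,-0.009,-0.12],[-0.2,0,0.009,-0.007,-0.11],[-0.2,0.001,0.01,-0.006,-0.12],[-0.2,0,0.01,-0.006,-0.12],[-0.2,0.001,0.011,-0.004,-0.11],[-0.2,0,0.011,-0.002,-0.12]]]
[[[-0.2,0.001,0.012,-0.002,-0.11],[-0.2,0,0.012,0,-0.12],[-0.2,0.001,0.011,0.001,-0.12],[-0.2,0,0,0,0],[-0.2,0,0,0,0],[-0.2,0,0,0,0],[-0.2,0,0,0,0]]]
end [577.5 -26.1 140. ] 62.8
```

Call:
{"method": "carry_out", "body": {
  "deltas": [
    [[-0.2,0.001,-0.009,-0.008,-0.12],[-0.2,0,-0.008,-0.008,-0.11],[-0.2,0.001,-0.007,-0.009,-0.12],[-0.2,0,-0.006,-0.011,-0.11],[-0.2,0.001,-0.004,-0.01,-0.12],[-0.2,0,-0.004,-0.011,-0.12],[-0.2,0.001,-0.001,-0.012,-0.11],[-0.2,0,-0.001,-0.011,-0.12],[-0.2,0.001,0.001,-0.012,-0.11],[-0.2,0,0.002,-0.012,-0.12]]
  ]
}}

```text
clock: 32.27
tool_pos: [480.6, -139.9, 149.1]
tool_rot: [-0.59, -0.389, 0.591, -0.389]
ft_force: [-0.5, -0.3, -0.5]
grip_width: 51.3
```

Call:
{"method": "carry_out", "body": {
  "deltas": [
    [[-0.2,0.001,0.003,-0.011,-0.11],[-0.2,0,0.005,-0.011,-0.12],[-0.2,0.001,0.005,-0.01,-0.12],[-0.2,0,0.007,-0.009,-0.11],[-0.2,0.001,0.008,-0.009,-0.12],[-0.2,0,0.009,-0.007,-0.11],[-0.2,0.001,0.01,-0.006,-0.12],[-0.2,0,0.01,-0.006,-0.12],[-0.2,0.001,0.011,-0.004,-0.11],[-0.2,0,0.011,-0.002,-0.12]]
  ]
}}

```text
clock: 33.1
tool_pos: [555.3, -51.6, 144.0]
tool_rot: [0.281, 0.649, -0.281, 0.649]
ft_force: [-0.3, -0.3, -0.3]
grip_width: 51.5
```

Call:
{"method": "carry_out", "body": {
  "deltas": [
    [[-0.2,0.001,0.012,-0.002,-0.11],[-0.2,0,0.012,0,-0.12],[-0.2,0.001,0.011,0.001,-0.12],[-0.2,0,0,0,0],[-0.2,0,0,0,0],[-0.2,0,0,0,0],[-0.2,0,0,0,0],[-0.2,0,0,0,0]]
  ]
}}

```text
clock: 33.77
tool_pos: [577.3, -26.6, 142.3]
tool_rot: [0.166, 0.687, -0.167, 0.687]
ft_force: [0.2, 0.4, -0.4]
grip_width: 51.2
```

Run:
```python
from h import *
print(pose().round(2))
```

```text
[577.26 -26.6  142.31   1.1 ]
```

Call:
{"method": "carry_out", "body": {
  "deltas": [
    [[-0.2,0.025,0,0.001,0],[-0.2,0.025,0,0,0],[-0.2,0.015,0,0,0],[-0.2,0.008,0,0,0],[1,0,0,0,0],[1,0,0,0,0],[1,0,0,0,0],[1,0,0,0,0],[1,0,0,0,0],[1,0,0,0,0]]
  ],
  "force": 40
}}

```text
clock: 34.6
tool_pos: [579.8, -26.9, 70.8]
tool_rot: [0.166, 0.686, -0.166, 0.688]
ft_force: [-0.2, -0.8, 3.0]
grip_width: 13.1
```

Call:
{"method": "carry_out", "body": {
  "deltas": [
    [[1,0,0,0,0.09],[1,0,0,0,0.09],[1,0,0,0,0.09],[1,0,0,0,0.09],[1,0,0,0,0.09],[1,0,0,0,0.09],[1,0,0,0,0.09],[1,0,0,0,0.09],[1,0,0,0,0.09],[1,0,0,0,0.09]]
  ]
}}

```text
clock: 35.43
tool_pos: [578.2, -28.1, 70.8]
tool_rot: [0.449, 0.546, -0.45, 0.546]
ft_force: [-5.2, -4.7, 7.2]
grip_width: 13.0
```

Call:
{"method": "carry_out", "body": {
  "deltas": [
    [[1,0,0,0,0.08],[1,0,0,0,0.08],[1,0,0,0,0],[1,0,0,0,0],[1,0,0,0,0]]
  ]
}}

```text
clock: 35.85
tool_pos: [577.9, -28.1, 70.7]
tool_rot: [0.49, 0.509, -0.491, 0.509]
ft_force: [-5.2, -4.6, 8.9]
grip_width: 13.0
```

Run:
```python
from h import *
p=pose();print(p.round(2),np.degrees(p[3]),robot.get_state()['moment'])
```

```text
[ 5.7789e+02 -2.8110e+01  7.0750e+01  4.0000e-02] 2.1412489454457675 [-0.77790373  1.04967857 -0.03632929]
```

Call:
{"method": "carry_out", "body": {
  "deltas": [
    [[0.3,0,0,0,0],[-0.2,0,0,0,0],[-0.2,0,0,0,0],[-0.2,0,0,0,0],[-0.2,-0.025,0,0,0],[-0.2,-0.035,0,0,0],[-0.2,-0.02,0,0,0],[-0.2,0,-0.03,0.02,0],[-0.2,0,-0.03,0.025,0],[-0.2,0,-0.03,0.025,0]]
  ]
}}

```text
clock: 36.68
tool_pos: [491.1, -100.2, 150.0]
tool_rot: [0.49, 0.509, -0.49, 0.51]
ft_force: [-0.1, 0.2, 0.7]
grip_width: 51.3
```

Call:
{"method": "carry_out", "body": {
  "deltas": [
    [[-0.2,0,-0.03,0.025,0],[-0.2,0,-0.03,0.025,0],[-0.2,0,0,0.03,0],[-0.2,0,0,0.03,0],[-0.2,0,0,0.02,0],[-0.2,0,0,0,0],[-0.2,0,0,0,0],[-0.2,0,0,0,0]]
  ]
}}

```text
clock: 37.35
tool_pos: [435.9, -231.6, 149.0]
tool_rot: [0.491, 0.509, -0.491, 0.509]
ft_force: [-0.5, 0.0, 0.6]
grip_width: 51.1
```

Run:
```python
from h import *
p=pose();print(p.round(2),np.degrees(p[3]))
t=snap('top','t9.png')
cv2.imwrite('pics/v9.png',cv2.resize(t[125:285,235:395],None,fx=3.75,fy=3.75,interpolation=2)[:,:,::-1])
```

```text
[ 4.3589e+02 -2.3158e+02  1.4897e+02  4.0000e-02] 2.101722423272172
```

View pics/v9.png

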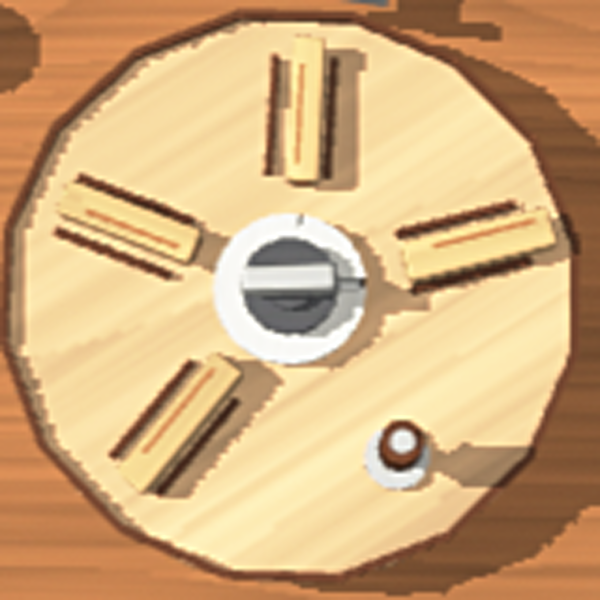

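The pointer covers the bold mark at (352,283), the knob is unmoved at (402,450) and all sticks are in their cradles. Now the sticks go to the tray.

Run:
```python
from h import *
plan([(601,-131,110,16,-.2,3),(601,-131,51,16,-.2,2,20)],start=(435.5,-231.5,148.5,.037))
print()
plan([(449,301,140,-3,1),(449,301,70,-3,1,2,24),(449,301,24,-3,1,4,12)],start=(601,-131,141,np.radians(16)))
```

```text
[[[-0.2,0.006,0.028,-0.016,-0.04],[-0.2,0.007,0.029,-0.014,-0.04],[-0.2,0.006,0.029,-0.014,-0.04],[-0.2,0.007,0.03,-0.012,-0.04],[-0.2,0.006,0.031,-0.011,-0.04],[-0.2,0.006,0.03,-0.01,-0.04],[-0.2,0,0,0,0],[-0.2,0,0,0,0],[-0.2,0,0,0,0],[-0.2,0.02,0,0,0]]]
[[[-0.2,0.02,0,0,0],[-0.2,0.02,0,0,0],[-0.2,0,0,0,0],[-0.2,0,0,0,0]]]
end [ 600.7 -130.8   50.5] 15.9

[[[1,0,-0.002,-0.035,0.03],[1,0,-0.003,-0.035,0.02],[1,0,-0.004,-0.035,0.03],[1,0,-0.005,-0.035,0.02],[1,0,-0.006,-0.035,0.03],[1,0,-0.006,-0.035,0.02],[1,0.001,-0.007,-0.034,0.03],[1,0,-0.009,-0.034,0.02],[1,0,-0.009,-0.034,0.03],[1,0,-0.01,-0.034,0.03]]]
[[[1,0,-0.011,-0.034,0.02],[1,0,-0.012,-0.033,0.03],[1,0,-0.012,-0.033,0.02],[1,0.023,0,0,0],[1,0.024,0,0,0],[1,0.023,0,0,0],[1,0,0,0,0],[1,0,0,0,0],[1,0.012,0,0,0],[1,0.011,0,0,0]]]
[[[1,0.012,0,0,0],[1,0.011,0,0,0],[1,0,0,0,0],[1,0,0,0,0],[1,0,0,0,0],[1,0,0,0,0]]]
end [449.3 301.4  24. ] -2.9
```

Call:
{"method": "carry_out", "body": {
  "deltas": [
    [[-0.2,0.006,0.028,-0.016,-0.04],[-0.2,0.007,0.029,-0.014,-0.04],[-0.2,0.006,0.029,-0.014,-0.04],[-0.2,0.007,0.03,-0.012,-0.04],[-0.2,0.006,0.031,-0.011,-0.04],[-0.2,0.006,0.03,-0.01,-0.04],[-0.2,0,0,0,0],[-0.2,0,0,0,0],[-0.2,0,0,0,0],[-0.2,0.02,0,0,0]]
  ]
}}

```text
clock: 38.23
tool_pos: [603.8, -132.2, 95.5]
tool_rot: [0.427, 0.562, -0.425, 0.567]
ft_force: [-0.0, -0.3, 0.4]
grip_width: 51.2
```

Call:
{"method": "carry_out", "body": {
  "deltas": [
    [[-0.2,0.02,0,0,0],[-0.2,0.02,0,0,0],[-0.2,0,0,0,0],[-0.2,0,0,0,0],[1,0,0,0,0],[1,0,0,0,0],[1,0,0,0,0],[1,0,0,0,0],[1,0,0,0,0],[1,0,0,0,0]]
  ]
}}

```text
clock: 39.07
tool_pos: [603.0, -132.0, 53.5]
tool_rot: [0.427, 0.563, -0.426, 0.565]
ft_force: [-0.7, 0.2, 6.5]
grip_width: 20.8
```

Call:
{"method": "carry_out", "body": {
  "deltas": [
    [[1,-0.015,0,0,0],[1,-0.025,0,0,0],[1,-0.03,0,0,0],[1,-0.02,0,0,0],[1,0,0,0,0],[1,0,0,0,0],[1,0,0,0,0]]
  ]
}}

```text
clock: 39.65
tool_pos: [600.6, -131.3, 140.4]
tool_rot: [0.426, 0.565, -0.426, 0.564]
ft_force: [-1.3, -0.8, -0.2]
grip_width: 20.6
```

Call:
{"method": "carry_out", "body": {
  "deltas": [
    [[1,0,-0.002,-0.035,0.03],[1,0,-0.003,-0.035,0.02],[1,0,-0.004,-0.035,0.03],[1,0,-0.005,-0.035,0.02],[1,0,-0.006,-0.035,0.03],[1,0,-0.006,-0.035,0.02],[1,0.001,-0.007,-0.034,0.03],[1,0,-0.009,-0.034,0.02],[1,0,-0.009,-0.034,0.03],[1,0,-0.01,-0.034,0.03]]
  ]
}}

```text
clock: 40.48
tool_pos: [482.5, 201.8, 137.9]
tool_rot: [0.495, 0.504, -0.497, 0.503]
ft_force: [0.8, -0.1, -0.5]
grip_width: 20.6
```

Call:
{"method": "carry_out", "body": {
  "deltas": [
    [[1,0,-0.011,-0.034,0.02],[1,0,-0.012,-0.033,0.03],[1,0,-0.012,-0.033,0.02],[1,0.023,0,0,0],[1,0.024,0,0,0],[1,0.023,0,0,0],[1,0,0,0,0],[1,0,0,0,0],[1,0.012,0,0,0],[1,0.011,0,0,0]]
  ]
}}

```text
clock: 41.32
tool_pos: [452.3, 302.0, 48.2]
tool_rot: [0.515, 0.486, -0.512, 0.487]
ft_force: [0.5, 0.8, 1.1]
grip_width: 20.8
```

Call:
{"method": "carry_out", "body": {
  "deltas": [
    [[1,0.012,0,0,0],[1,0.008,0,0,0],[1,0.006,0,0,0],[1,0.004,0,0,0],[1,0,0,0,0],[1,0,0,0,0],[1,0,0,0,0]]
  ]
}}

```text
clock: 41.9
tool_pos: [451.0, 301.4, 17.6]
tool_rot: [0.513, 0.486, -0.513, 0.487]
ft_force: [-0.4, -0.3, 2.5]
grip_width: 20.3
```

Run:
```python
from h import *
p=pose();print(p.round(2),robot.get_state()['ft_force'])
t=snap('top','t10.png');s=snap('side')
cv2.imwrite('pics/v10.png',np.hstack([cv2.resize(t[125:325,105:405],None,fx=1.5,fy=2),cv2.resize(s[160:300,230:430],None,fx=1.7,fy=2.857)])[:,:,::-1])
```

```text
[ 4.5096e+02  3.0136e+02  1.7600e+01 -5.0000e-02] [-0.36344193 -0.29890069  2.50912757]
```

View pics/v10.png

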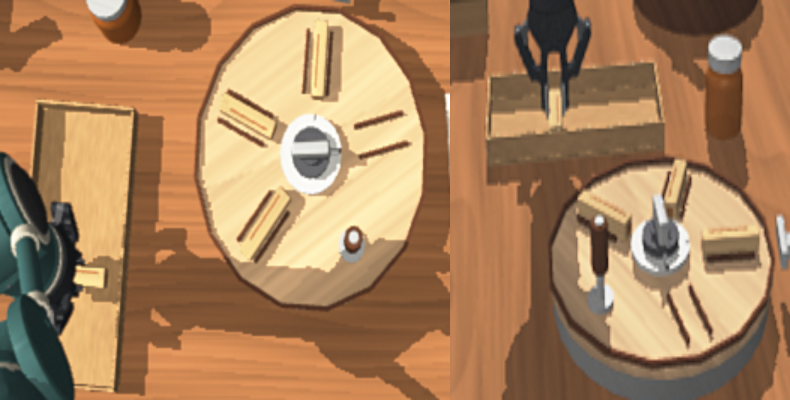

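The stick touches the tray floor between the walls, and three sticks remain on the wheel. I release and fetch the next one.

Call:
{"method": "carry_out", "body": {
  "deltas": [
    [[0.2,0,0,0,0],[0.2,0,0,0,0],[0.2,0,0,0,0],[0.2,0,0,0,0],[0.2,-0.02,0,0,0],[0.2,-0.034,0,0,0],[-0.2,-0.035,0,0,0],[-0.2,-0.035,0,0,0]]
  ]
}}

```text
clock: 42.67
tool_pos: [449.9, 300.8, 141.9]
tool_rot: [-0.512, -0.487, 0.514, -0.486]
ft_force: [1.8, -0.4, -0.5]
grip_width: 51.1
```

Run:
```python
from h import *
print(pose().round(2))
plan([(677,-34,140,-93,-.2),(677,-34,95,-93,-.2,3,25),(677,-34,51,-93,-.2,2,15)],start=(449.3,301.4,140.5,np.radians(-2.9)))
print()
plan([(576,294,140,-3,1),(576,294,70,-3,1,2,24),(576,294,17,-3,1,3,9)],start=(677,-34,141,np.radians(-93)))
```

```text
[ 4.4990e+02  3.0084e+02  1.4189e+02 -5.0000e-02]
[[[-0.2,0,0.017,0.023,0.11],[-0.2,0,0.02,0.021,0.11],[-0.2,0,0.022,0.019,0.12],[-0.2,0,0.025,0.016,0.11],[-0.2,0,0.025,0.013,0.11],[-0.2,0,0.027,0.01,0.11],[-0.2,0,0.028,0.007,0.12],[-0.2,0,0.029,0.004,0.11],[-0.2,0,0.029,0.001,0.11],[-0.2,0,0.029,-0.003,0.11]]]
[[[-0.2,0,0.028,-0.005,0.12],[-0.2,0,0.028,-0.009,0.11],[-0.2,0,0.026,-0.012,0.11],[-0.2,0,0.025,-0.015,0.11],[-0.2,0.023,0,0,0],[-0.2,0.022,0,0,0],[-0.2,0,0,0,0],[-0.2,0,0,0,0],[-0.2,0,0,0,0],[-0.2,0.015,0,0,0]]]
[[[-0.2,0.015,0,0,0],[-0.2,0.014,0,0,0],[-0.2,0,0,0,0],[-0.2,0,0,0,0]]]
end [676.9 -33.9  51.5] -92.9

[[[1,0,-0.023,0.008,-0.11],[1,0,-0.024,0.006,-0.11],[1,0,-0.024,0.003,-0.12],[1,0,-0.025,0.001,-0.11],[1,0,-0.024,-0.003,-0.11],[1,0,-0.024,-0.005,-0.11],[1,0,-0.023,-0.007,-0.12],[1,0.001,-0.023,-0.011,-0.11],[1,0,-0.021,-0.013,-0.11],[1,0,-0.019,-0.015,-0.11]]]
[[[1,0,-0.018,-0.017,-0.11],[1,0,-0.015,-0.019,-0.12],[1,0,-0.014,-0.02,-0.11],[1,0,-0.011,-0.022,-0.11],[1,0.023,0,0,0],[1,0.024,0,0,0],[1,0.023,0.001,0,0],[1,0,0,0,0],[1,0,0,0,0],[1,0.009,0,0,0]]]
[[[1,0.009,0,0,0],[1,0.008,0,0,0],[1,0.009,0,0,0],[1,0.009,0,0,0],[1,0.009,0,0,0],[1,0,0,0,0],[1,0,0,0,0],[1,0,0,0,0]]]
end [576.5 294.   17. ] -3.0
```

Call:
{"method": "carry_out", "body": {
  "deltas": [
    [[-0.2,0,0.017,0.023,0.11],[-0.2,0,0.02,0.021,0.11],[-0.2,0,0.022,0.019,0.12],[-0.2,0,0.025,0.016,0.11],[-0.2,0,0.025,0.013,0.11],[-0.2,0,0.027,0.01,0.11],[-0.2,0,0.028,0.007,0.12],[-0.2,0,0.029,0.004,0.11],[-0.2,0,0.029,0.001,0.11],[-0.2,0,0.029,-0.003,0.11]]
  ]
}}

```text
clock: 43.5
tool_pos: [613.5, 60.2, 141.1]
tool_rot: [-0.693, -0.138, 0.694, -0.138]
ft_force: [0.1, 0.7, 0.3]
grip_width: 51.5
```

Call:
{"method": "carry_out", "body": {
  "deltas": [
    [[-0.2,0,0.028,-0.005,0.12],[-0.2,0,0.028,-0.009,0.11],[-0.2,0,0.026,-0.012,0.11],[-0.2,0,0.025,-0.015,0.11],[-0.2,0.023,0,0,0],[-0.2,0.022,0,0,0],[-0.2,0,0,0,0],[-0.2,0,0,0,0],[-0.2,0,0,0,0],[-0.2,0.015,0,0,0]]
  ]
}}

```text
clock: 44.33
tool_pos: [681.5, -34.5, 86.3]
tool_rot: [0.71, -0.018, -0.704, -0.018]
ft_force: [2.0, -0.6, 1.0]
grip_width: 51.4
```

Call:
{"method": "carry_out", "body": {
  "deltas": [
    [[-0.2,0.015,0,0,0],[-0.2,0.014,0,0,0],[-0.2,0,0,0,0],[-0.2,0,0,0,0],[1,0,0,0,0],[1,0,0,0,0],[1,0,0,0,0],[1,0,0,0,0],[1,0,0,0,0],[1,0,0,0,0]]
  ]
}}

```text
clock: 45.17
tool_pos: [678.3, -34.7, 53.4]
tool_rot: [0.708, -0.019, -0.706, -0.018]
ft_force: [0.6, -0.5, 3.5]
grip_width: 16.6
```

Call:
{"method": "carry_out", "body": {
  "deltas": [
    [[1,-0.015,0,0,0],[1,-0.025,0,0,0],[1,-0.03,0,0,0],[1,-0.02,0,0,0],[1,0,0,0,0],[1,0,0,0,0],[1,0,0,0,0]]
  ]
}}

```text
clock: 45.75
tool_pos: [676.7, -34.5, 141.8]
tool_rot: [-0.706, 0.018, 0.707, 0.018]
ft_force: [0.3, -0.1, -0.4]
grip_width: 16.4
```

Call:
{"method": "carry_out", "body": {
  "deltas": [
    [[1,0,-0.023,0.008,-0.11],[1,0,-0.024,0.006,-0.11],[1,0,-0.024,0.003,-0.12],[1,0,-0.025,0.001,-0.11],[1,0,-0.024,-0.003,-0.11],[1,0,-0.024,-0.005,-0.11],[1,0,-0.023,-0.007,-0.12],[1,0.001,-0.023,-0.011,-0.11],[1,0,-0.021,-0.013,-0.11],[1,0,-0.019,-0.015,-0.11]]
  ]
}}

```text
clock: 46.58
tool_pos: [603.0, 200.7, 138.5]
tool_rot: [-0.606, -0.362, 0.609, -0.361]
ft_force: [-0.1, 0.6, -0.6]
grip_width: 16.5
```

Call:
{"method": "carry_out", "body": {
  "deltas": [
    [[1,0,-0.018,-0.017,-0.11],[1,0,-0.015,-0.019,-0.12],[1,0,-0.014,-0.02,-0.11],[1,0,-0.011,-0.022,-0.11],[1,0.023,0,0,0],[1,0.024,0,0,0],[1,0.023,0.001,0,0],[1,0,0,0,0],[1,0,0,0,0],[1,0.009,0,0,0]]
  ]
}}

```text
clock: 47.42
tool_pos: [578.3, 293.9, 63.8]
tool_rot: [0.514, 0.486, -0.512, 0.487]
ft_force: [1.6, 0.1, 0.5]
grip_width: 16.5
```

Call:
{"method": "carry_out", "body": {
  "deltas": [
    [[1,0.009,0,0,0],[1,0.008,0,0,0],[1,0.009,0,0,0],[1,0.009,0,0,0],[1,0.007,0,0,0],[1,0,0,0,0],[1,0,0,0,0],[1,0,0,0,0]]
  ]
}}

```text
clock: 48.08
tool_pos: [577.1, 293.5, 20.4]
tool_rot: [0.513, 0.487, -0.513, 0.487]
ft_force: [1.2, -0.1, -0.5]
grip_width: 16.2
```

Run:
```python
from h import *
print(pose().round(2),robot.get_state()['ft_force'])
plan([(611.5,62,140,-20,-.2),(611.5,62,95,-20,-.2,3,25),(611.5,62,51,-20,-.2,2,15)],start=(576.5,294,142,np.radians(-3)))
print()
plan([(513,297,140,-3,1),(513,297,70,-3,1,2,24),(513,297,19,-3,1,3,9)],start=(611.5,62,141,np.radians(-20)))
```

```text
[ 5.7714e+02  2.9350e+02  2.0430e+01 -5.0000e-02] [ 1.1772744  -0.07748892 -0.45328641]
[[[-0.2,0,0.007,0.033,0.04],[-0.2,0.001,0.008,0.032,0.04],[-0.2,0,0.009,0.033,0.05],[-0.2,0,0.011,0.031,0.04],[-0.2,0,0.012,0.031,0.04],[-0.2,0.001,0.014,0.031,0.04],[-0.2,0,0.014,0.03,0.05],[-0.2,0.022,0,0,0],[-0.2,0.023,0,0,0],[-0.2,0,0,0,0]]]
[[[-0.2,0,0,0,0],[-0.2,0,0,0,0],[-0.2,0.015,0,0,0],[-0.2,0.014,0,0,0],[-0.2,0.015,0,0,0],[-0.2,0,0,0,0],[-0.2,0,0,0,0]]]
end [611.3  62.4  51. ] -20.2

[[[1,0,-0.022,-0.023,-0.04],[1,0,-0.02,-0.025,-0.03],[1,0,-0.02,-0.024,-0.04],[1,0,-0.019,-0.026,-0.04],[1,0.001,-0.018,-0.026,-0.04],[1,0,-0.017,-0.028,-0.03],[1,0,-0.016,-0.027,-0.04],[1,0,-0.015,-0.028,-0.04],[1,0.023,0,0,0],[1,0.024,0,0,0]]]
[[[1,0.023,0,0,0],[1,0,0,0,0],[1,0,0,0,0],[1,0.008,0,0,0],[1,0.009,0,0,0],[1,0.008,0,0,0],[1,0.009,0,0,0],[1,0.008,0,0,0],[1,0.009,0,0,0],[1,0,0,0,0]]]
[[[1,0,0,0,0],[1,0,0,0,0]]]
end [512.6 296.8  19. ] -2.8
```

Call:
{"method": "carry_out", "body": {
  "deltas": [
    [[1,0.002,0,0,0],[1,0.002,0,0,0],[0.2,0,0,0,0],[0.2,0,0,0,0],[0.2,0,0,0,0],[0.2,0,0,0,0],[0.2,-0.02,0,0,0],[0.2,-0.036,0,0,0],[-0.2,-0.036,0,0,0],[-0.2,-0.035,0,0,0]]
  ]
}}

```text
clock: 48.92
tool_pos: [576.3, 293.1, 144.1]
tool_rot: [-0.513, -0.487, 0.514, -0.486]
ft_force: [0.5, 0.9, 1.4]
grip_width: 51.1
```

Call:
{"method": "carry_out", "body": {
  "deltas": [
    [[-0.2,0,0.007,0.033,0.04],[-0.2,0.001,0.008,0.032,0.04],[-0.2,0,0.009,0.033,0.05],[-0.2,0,0.011,0.031,0.04],[-0.2,0,0.012,0.031,0.04],[-0.2,0.001,0.014,0.031,0.04],[-0.2,0,0.014,0.03,0.05],[-0.2,0.022,0,0,0],[-0.2,0.023,0,0,0],[-0.2,0,0,0,0]]
  ]
}}

```text
clock: 49.75
tool_pos: [608.0, 60.5, 91.7]
tool_rot: [-0.578, -0.405, 0.583, -0.402]
ft_force: [-1.3, 0.1, -0.5]
grip_width: 51.2
```

Run:
```python
from h import *
print(pose().round(2))
t=snap('top','t11.png');s=snap('side')
cv2.imwrite('pics/v11.png',np.hstack([cv2.resize(t[125:325,105:405],None,fx=1.5,fy=2),cv2.resize(s[160:300,230:430],None,fx=1.7,fy=2.857)])[:,:,::-1])
```

```text
[ 6.0795e+02  6.0530e+01  9.1650e+01 -3.5000e-01]
```

View pics/v11.png

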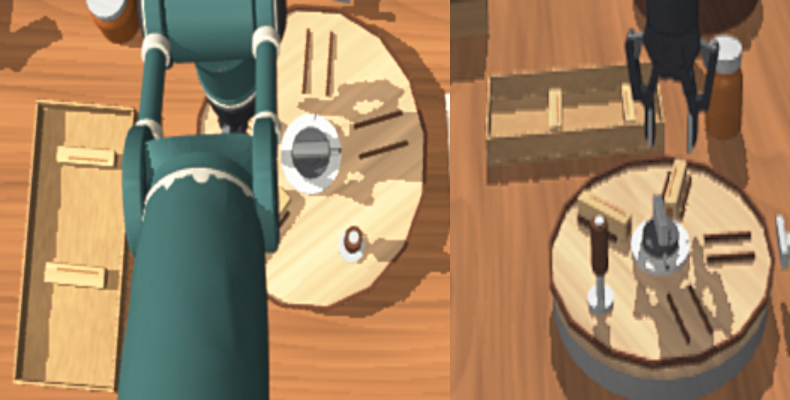

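Two sticks lie flat in the tray, at (85,157) and (75,275). Stick b stands under the gripper.

Call:
{"method": "carry_out", "body": {
  "deltas": [
    [[-0.2,0,0,0,0],[-0.2,0,0,0,0],[-0.2,0.015,0,0,0],[-0.2,0.014,0,0,0],[-0.2,0.015,0,0,0],[-0.2,0,0,0,0],[-0.2,0,0,0,0],[1,0,0,0,0],[1,0,0,0,0],[1,0,0,0,0]]
  ]
}}

```text
clock: 50.68
tool_pos: [612.9, 61.9, 53.9]
tool_rot: [0.581, 0.404, -0.579, 0.405]
ft_force: [-0.3, -0.7, 0.9]
grip_width: 18.6
```

Call:
{"method": "carry_out", "body": {
  "deltas": [
    [[1,0,0,0,0],[1,0,0,0,0],[1,0,0,0,0],[1,-0.015,0,0,0],[1,-0.025,0,0,0],[1,-0.03,0,0,0],[1,-0.02,0,0,0],[1,0,0,0,0],[1,0,0,0,0],[1,0,0,0,0]]
  ]
}}

```text
clock: 51.52
tool_pos: [610.6, 61.7, 141.2]
tool_rot: [-0.579, -0.405, 0.581, -0.404]
ft_force: [-0.7, -1.1, -0.5]
grip_width: 18.5
```

Call:
{"method": "carry_out", "body": {
  "deltas": [
    [[1,0,-0.022,-0.023,-0.04],[1,0,-0.02,-0.025,-0.03],[1,0,-0.02,-0.024,-0.04],[1,0,-0.019,-0.026,-0.04],[1,0.001,-0.018,-0.026,-0.04],[1,0,-0.017,-0.028,-0.03],[1,0,-0.016,-0.027,-0.04],[1,0,-0.015,-0.028,-0.04],[1,0.023,0,0,0],[1,0.024,0,0,0]]
  ]
}}

```text
clock: 52.35
tool_pos: [512.9, 299.1, 93.6]
tool_rot: [0.513, 0.487, -0.512, 0.488]
ft_force: [-0.0, -0.5, -0.9]
grip_width: 18.2
```

Call:
{"method": "carry_out", "body": {
  "deltas": [
    [[1,0.023,0,0,0],[1,0,0,0,0],[1,0,0,0,0],[1,0.008,0,0,0],[1,0.009,0,0,0],[1,0.008,0,0,0],[1,0.009,0,0,0],[1,0.008,0,0,0],[1,0.009,0,0,0],[1,0,0,0,0]]
  ]
}}

```text
clock: 53.18
tool_pos: [512.7, 296.4, 18.3]
tool_rot: [-0.512, -0.487, 0.514, -0.486]
ft_force: [-0.5, -0.1, -0.1]
grip_width: 18.2
```

Call:
{"method": "carry_out", "body": {
  "deltas": [
    [[1,0,0,0,0],[1,0,0,0,0]]
  ]
}}

```text
clock: 53.35
tool_pos: [513.7, 297.0, 20.3]
tool_rot: [-0.513, -0.487, 0.513, -0.487]
ft_force: [0.3, 0.3, -0.1]
grip_width: 18.6
```

Call:
{"method": "carry_out", "body": {
  "deltas": [
    [[1,0.002,0,0,0],[1,0.002,0,0,0],[0.2,0,0,0,0],[0.2,0,0,0,0],[0.2,0,0,0,0],[0.2,0,0,0,0],[0.2,-0.02,0,0,0],[0.2,-0.036,0,0,0],[-0.2,-0.036,0,0,0],[-0.2,-0.035,0,0,0]]
  ]
}}

```text
clock: 54.18
tool_pos: [513.0, 296.7, 144.1]
tool_rot: [-0.513, -0.487, 0.514, -0.486]
ft_force: [1.0, 1.6, -0.0]
grip_width: 50.9
```

Run:
```python
from h import *
plan([(502.5,34,140,50,-.2),(502.5,34,95,50,-.2,4,25),(502.5,34,51,50,-.2,3,15)],start=(512.6,296.8,142,np.radians(-2.8)))
print()
plan([(387,303,140,-3,1),(387,303,70,-3,1,2,24),(387,303,19,-3,1,4,9)],start=(502.5,34,141,np.radians(50)))
```

```text
[[[-0.2,0,0,0.033,-0.12],[-0.2,0,-0.003,0.033,-0.11],[-0.2,0.001,-0.007,0.032,-0.12],[-0.2,0,-0.011,0.031,-0.11],[-0.2,0,-0.014,0.029,-0.12],[-0.2,0,-0.018,0.028,-0.11],[-0.2,0.001,-0.021,0.025,-0.12],[-0.2,0,-0.023,0.023,-0.11],[-0.2,0.022,0,0,0],[-0.2,0.023,-0.001,0,0]]]
[[[-0.2,0,0,0,0],[-0.2,0,0,0,0],[-0.2,0,0,0,0],[-0.2,0,0,0,0],[-0.2,0.015,0,0,0],[-0.2,0.014,0,0,0],[-0.2,0.015,0,0,0],[-0.2,0,0,0,0],[-0.2,0,0,0,0],[-0.2,0,0,0,0]]]
end [502.   33.8  51. ] 49.9

[[[1,0,0.015,-0.029,0.1],[1,0,0.011,-0.03,0.11],[1,0,0.009,-0.032,0.1],[1,0,0.005,-0.032,0.1],[1,0.001,0.002,-0.032,0.1],[1,0,-0.002,-0.033,0.11],[1,0,-0.005,-0.032,0.1],[1,0,-0.008,-0.031,0.1],[1,0,-0.011,-0.031,0.11],[1,0.023,0,0,0]]]
[[[1,0.024,0,0,0],[1,0.023,0,0,0],[1,0,0,0,0],[1,0,0,0,0],[1,0.008,0,0,0],[1,0.009,0,0,0],[1,0.008,0,0,0],[1,0.009,0,0,0],[1,0.008,0,0,0],[1,0.009,0,0,0]]]
[[[1,0,0,0,0],[1,0,0,0,0],[1,0,0,0,0],[1,0,0,0,0]]]
end [387.3 303.   19. ] -3.3
```

Call:
{"method": "carry_out", "body": {
  "deltas": [
    [[-0.2,0,0,0.033,-0.12],[-0.2,0,-0.003,0.033,-0.11],[-0.2,0.001,-0.007,0.032,-0.12],[-0.2,0,-0.011,0.031,-0.11],[-0.2,0,-0.014,0.029,-0.12],[-0.2,0,-0.018,0.028,-0.11],[-0.2,0.001,-0.021,0.025,-0.12],[-0.2,0,-0.023,0.023,-0.11],[-0.2,0.022,0,0,0],[-0.2,0.023,-0.001,0,0]]
  ]
}}

```text
clock: 55.02
tool_pos: [504.1, 32.1, 97.8]
tool_rot: [0.245, 0.662, -0.244, 0.665]
ft_force: [0.4, 0.4, 0.9]
grip_width: 51.1
```

Call:
{"method": "carry_out", "body": {
  "deltas": [
    [[-0.2,0,0,0,0],[-0.2,0,0,0,0],[-0.2,0,0,0,0],[-0.2,0,0,0,0],[-0.2,0.015,0,0,0],[-0.2,0.014,0,0,0],[-0.2,0.015,0,0,0],[-0.2,0,0,0,0],[-0.2,0,0,0,0],[1,0,0,0,0]]
  ]
}}

```text
clock: 55.85
tool_pos: [503.1, 34.4, 53.7]
tool_rot: [0.244, 0.663, -0.243, 0.665]
ft_force: [0.3, -0.4, -0.4]
grip_width: 40.6
```

Call:
{"method": "carry_out", "body": {
  "deltas": [
    [[1,0,0,0,0],[1,0,0,0,0],[1,0,0,0,0],[1,0,0,0,0],[1,0,0,0,0],[1,-0.015,0,0,0],[1,-0.025,0,0,0],[1,-0.03,0,0,0],[1,-0.02,0,0,0],[1,0,0,0,0]]
  ]
}}

```text
clock: 56.68
tool_pos: [505.7, 34.0, 147.7]
tool_rot: [0.245, 0.661, -0.243, 0.667]
ft_force: [0.5, -0.4, -0.5]
grip_width: 18.8
```

Call:
{"method": "carry_out", "body": {
  "deltas": [
    [[1,0,0,0,0],[1,0,0,0,0]]
  ]
}}

```text
clock: 56.85
tool_pos: [501.3, 34.0, 141.6]
tool_rot: [0.244, 0.664, -0.244, 0.663]
ft_force: [0.5, 0.4, -0.2]
grip_width: 18.7
```

Call:
{"method": "carry_out", "body": {
  "deltas": [
    [[1,0,0.015,-0.029,0.1],[1,0,0.011,-0.03,0.11],[1,0,0.009,-0.032,0.1],[1,0,0.005,-0.032,0.1],[1,0.001,0.002,-0.032,0.1],[1,0,-0.002,-0.033,0.11],[1,0,-0.005,-0.032,0.1],[1,0,-0.008,-0.031,0.1],[1,0,-0.011,-0.031,0.11],[1,0.023,0,0,0]]
  ]
}}

```text
clock: 57.68
tool_pos: [388.4, 309.5, 120.6]
tool_rot: [0.519, 0.484, -0.514, 0.483]
ft_force: [0.6, 0.7, 0.4]
grip_width: 18.4
```

Call:
{"method": "carry_out", "body": {
  "deltas": [
    [[1,0.024,0,0,0],[1,0.023,0,0,0],[1,0,0,0,0],[1,0,0,0,0],[1,0.008,0,0,0],[1,0.009,0,0,0],[1,0.008,0,0,0],[1,0.009,0,0,0],[1,0.008,0,0,0],[1,0.009,0,0,0]]
  ]
}}

```text
clock: 58.52
tool_pos: [388.4, 303.7, 19.7]
tool_rot: [0.516, 0.484, -0.515, 0.484]
ft_force: [0.2, 0.3, -0.6]
grip_width: 18.5
```

Call:
{"method": "carry_out", "body": {
  "deltas": [
    [[1,0,0,0,0],[1,0,0,0,0],[1,0,0,0,0]]
  ]
}}

```text
clock: 58.77
tool_pos: [388.3, 303.7, 20.3]
tool_rot: [-0.515, -0.484, 0.516, -0.484]
ft_force: [0.4, 0.1, 0.4]
grip_width: 18.4
```

Call:
{"method": "carry_out", "body": {
  "deltas": [
    [[1,0.002,0,0,0],[1,0.002,0,0,0],[0.2,0,0,0,0],[0.2,0,0,0,0],[0.2,0,0,0,0],[0.2,0,0,0,0],[0.2,-0.02,0,0,0],[0.2,-0.036,0,0,0],[-0.2,-0.036,0,0,0],[-0.2,-0.035,0,0,0]]
  ]
}}

```text
clock: 59.6
tool_pos: [387.7, 303.2, 144.2]
tool_rot: [-0.515, -0.484, 0.516, -0.484]
ft_force: [0.0, 0.9, 0.1]
grip_width: 51.2
```

Call:
{"method": "carry_out", "body": {
  "deltas": [
    [[-0.2,0,0.002,0.03,0],[-0.2,0,0.002,0.036,0],[-0.2,0,0.002,0.036,0],[-0.2,0,0.002,0.036,0],[-0.2,0,0.002,0.036,0],[-0.2,0,0.002,0.036,0],[-0.2,0,0.002,0.036,0],[-0.2,0,0.002,0.036,0],[-0.2,0,0.002,0.036,0],[-0.2,0,0.002,0.036,0]]
  ]
}}

```text
clock: 60.43
tool_pos: [385.5, -52.5, 143.4]
tool_rot: [0.516, 0.484, -0.515, 0.484]
ft_force: [1.4, -0.4, -0.9]
grip_width: 51.4
```

Call:
{"method": "carry_out", "body": {
  "deltas": [
    [[-0.2,0,0.002,0.036,0],[-0.2,0,0.002,0.036,0],[-0.2,0,0.002,0.036,0],[-0.2,0,0.002,0.036,0],[-0.2,0,0,0,0],[-0.2,0,0,0,0],[-0.2,0,0,0,0]]
  ]
}}

```text
clock: 61.02
tool_pos: [384.4, -194.7, 142.9]
tool_rot: [0.516, 0.484, -0.516, 0.483]
ft_force: [0.1, 0.3, 0.2]
grip_width: 51.0
```

Run:
```python
from h import *
print(pose().round(2))
t=snap('top','t12.png');s=snap('side')
cv2.imwrite('pics/v12.png',np.hstack([cv2.resize(t[95:335,105:445],None,fx=1.4,fy=2.3),cv2.resize(s[160:320,240:440],None,fx=1.5,fy=3.45)])[:,:,::-1])
f=[find(t,'top',(110,170,205,325),24,60)];[print(r[:5]) for r in f[0]]
```

```text
[ 3.8437e+02 -1.9467e+02  1.4287e+02 -6.0000e-02]
(483.9, 303.8, 300.5, 138.8, -3.3)
```

View pics/v12.png

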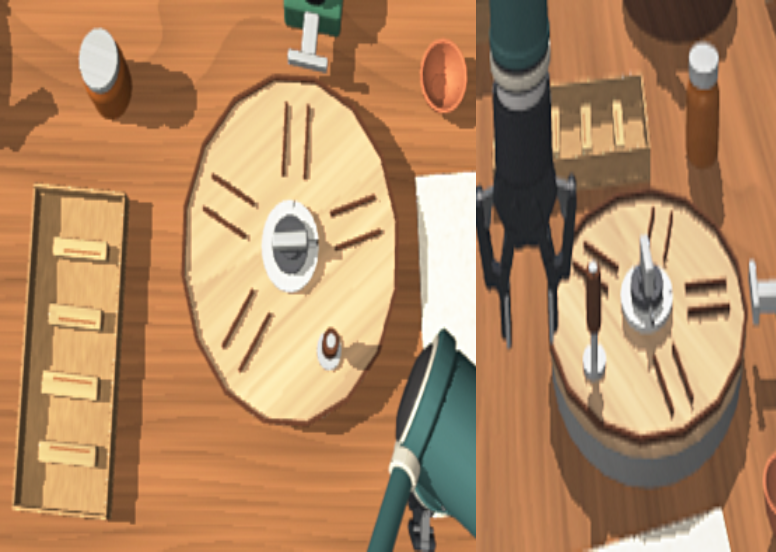

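Four sticks lie flat in one layer in the tray, the cradles are empty, the pointer is on the bold mark, and jar and bowl are untouched. A last numeric check that the wheel, jar and bowl have not moved, then I hand in.

Run:
```python
from h import *
a,b,z=[cv2.imread('pics/%s.png'%n).astype(np.float32).mean(2) for n in('t9','t12','top0')]
for n,(x0,y0,x1,y1),u in(('knob',(325,230,360,262),a),('hub',(292,180,335,225),a),('bowl',(400,105,445,150),z),('jar',(155,100,200,145),z)):
    print(n,cv2.phaseCorrelate(u[y0:y1,x0:x1].copy(),b[y0:y1,x0:x1].copy()))
print(robot.get_state()['clock'],robot.finish_job())
```

```text
knob ((-0.7999692811545671, 0.5542918288429313), 1.0048286480208237)
hub ((0.38238974435496687, 0.545094831346244), 0.9510662519784622)
bowl ((0.4728876117221539, 0.541166586033011), 0.998129786974118)
jar ((0.5224946945731332, 0.532872946741044), 0.9986670296280472)
the job is handed in; nothing more can be done
61.1167 None
```

The job is handed in at 61 s of robot time. All four sticks went into the cradles and the wheel was cranked counter-clockwise about 385° to its stop. The collar was then turned to the bold mark, and only after that were the sticks moved to the tray.

- **Wheel stop:** at the end the knob stopped moving and about 28 N pushed back.
- **Collar:** the grip bar ended at about -88°, against a bold mark seen at about -87°. The last picture shows the pointer on the mark.
- **Tray:** the last picture shows four sticks flat in one layer and the cradles empty.
- **Jar and bowl:** shift checks against the first picture gave about 0.5 px in each axis, which I put down to the method's offset.
- **Wheel and collar while the tray was loaded:** the picture shows neither moving. The numeric check on the knob disagreed: sideways it read -0.8 px, where the other regions read about +0.4 to +0.5 px. I took that for shadow change and did not follow it up.
- **Stick pass-over and grip:** I saw no stick knocked aside and no slip of the grip.

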